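# Strip the test rail and make the parts ready for the stores

## Robot

A 6-joint arm with a two-finger parallel gripper is mounted at the origin on a cart in front of the work surface, level with it; the furniture and walls round the work are solid. World frame = base frame: x ahead of the robot, y to its left, z up, the work surface at z = 0. Lengths are in m, angles in rad, forces in N, time in s.
With the tool pointing down it reaches from about 0.225 to 0.875 m from the base axis. Payload 3.4 kg.
Tool frame: the origin (TCP) lies at the very end of the fingers, on their centre line; the grasp point (between the pads) lies 19 mm behind it; z points along the fingers, y is the line along which they close (so a half turn about z gives the same grasp; the last joint's range is limited). The gripper opens to 85 mm and grips with 20 to 120 N. Pads are 22 mm wide; open, the fingers measure 114 mm over their backs; the gripper's body (76 mm by 85 mm) begins 54 mm behind the grasp point. The pads swing forward as they close: fully open they stand 13 mm farther back than shut.
Start: joints at [1.042, 0.276, 1.505, -0, 1.361, -0.121], TCP at [0.228, 0.528, 0.231] pointing down, gripper open.
Joint ranges: [-2.89, 2.89], [-0.75, 2.08], [0.22, 2.7], [-1.18, 4.32], [0.11, 2.71], [-2.7, 2.7]. Speed limits (rad/s): [2.57, 2.57, 3.14, 3.14, 3.14, 3.14].

## Interface

Orientations are given as a unit quaternion [w, x, y, z].
In Python, from rig import readout, vision, manip gives the robot as it stands.
- The arm moves only by the shell command python3 -m handwheel 'ROWS' [FORCE]. ROWS is JSON, a list of rows, each a list of 3 entries, a list of its own where there are three numbers: the shift along the tool's x, y, z in mm, then the turn, a rotation vector about the tool's x, y, z in units of 6 degrees (1.0 is 6 degrees), then the closure, from -1 (fully open) to 1 (shut), so that 0 is half open. A call has 1 to 20 rows; each row shifts and turns the commanded pose from where the row before left it, along the tool's axes as they then stand; what a row does not reach is not made up. A row lasts 1/8 s, in which the tool goes at most 62.5 mm and 10.7 degrees, less where a joint would pass 70% of its speed; a pose out of reach is approached as far as the arm can. A call is refused whole if a number of a shift passes 62.5 or a number of a turn 1, either way. A call with a gripper value outside its range is refused whole. The fingers move at their own pace and stop on an object; FORCE is the grip in N (left out, the last holds). Time passes only in rows, so rows that do not move let the fingers close. It gives the time, the measured TCP pose, the force, the opening and the grip force at its end, in the units of the state.
- readout.get_state(): the state, without advancing time (a new reading comes with each control period).
- vision.get_image(name): name is "scene" or "top" or "wrist"; returns the picture (480x640x3 uint8, blue, green, red); there is no depth.
- vision.camera_params(name): a dict with "intrinsics" (3x3 intrinsics, pixels), "rvec" (rotation vector, rad) and "tvec" (3), from world to camera coordinates, as OpenCV has them; the wrist camera has in their place "hand_eye" (4x4, takes a point from camera to tool coordinates, whose origin is the TCP and whose axes are the flange's). Camera axes: x right, y down, z forward; pixel columns grow to the right and rows downward; lengths in m; the calibration is good to about 2 mm. A picture is of the moment at which its call begins: read the wrist's pose just before it. camera_params takes no time and is no camera call.
- manip.sign_off(): hands the job in; it is judged then, once.
The state is a dict: "clock": time; "qpos": joint angles; "qd": joint speeds; "effort": joint torques, N m; "position": TCP position; "ee_rot": TCP orientation; "contact_force": force on the tool from outside, world axes, zero at the start; "moment": the same for the moment, N m; "width": finger opening in m; "gripper_force": force on a finger pad.
Only numpy, scipy, OpenCV 4.12 (cv2) and the standard library are available. Lean on these libraries where they do the work, as an engineer would, in place of code of your own. Each camera call takes 0.05 s, during which the arm holds its last target. There are 200 camera calls.

## Task

The batch test is over and everything goes back to the stores: switch the test rail's main switch fully off (red toggle pulled over toward you), and only then unclip every breaker and relay from the rail - rock each one up at its catch end, the one toward you, and unhook it - and set them down inside the black tray, together with all the thermostats and the knob that lie between rail and tray. Stack the three cartons that stand close to the tray (two left of it, one right of its far end) squarely in one column on the bench, the big white one at the bottom, the brown one on it, the yellow one on top, sides in line. Leave the multimeter and the calculator alone.

Things in the scene. Friction and masses are not known exactly. Their poses are not given: they have to be found in the camera images.
- rail_mid (a point): Test rail: steel top-hat rail 35 mm wide, 330 mm long, fixed on a grey plate 130 x 360 x 8 mm, right of the middle. Point: middle of the rail on its top, 23 mm above the bench. y: along the rail, to the robot's left; x: across it, away from the robot. A 36 mm wide white main switch is fixed on it between end stops 138 mm from here in +y and stays. Devices stand right of it, 66 mm apart.
- rail_near (a point): Middle of the rail's near edge, on its top. The flange is 2.3 mm thick. Each device's catch, a sprung bevelled lip with a black tab at its near foot, grips 2.2 mm under this flange. Rock the near end up about the far edge: about 7 N at the catch, 0.25 N m about the rail; it snaps free at 4 to 6 mm of lift (0.12 to 0.18 rad), and at 0.28 rad the near foot, 7.5 mm deep, is clear of the flange.
- rail_far (a point): Middle of the rail's far edge, on its top. Each device has a fixed lip at its far foot that hooks 2.3 mm under this flange with 1.5 mm of play in height; the device turns about this edge when rocked. With the near end rocked up 0.28 rad, shift the device 4 to 8 mm away from the robot (rail's +x) to draw the hook out, then lift. A straight upward pull only jams the hook.
- isolator (a joint): Red toggle of the main switch, rad. 0 to 0.15 at the start: on, leaning away from the robot (rail's +x); 1.4: fully off, leaning toward the robot. It turns about the rail's y direction, 94.5 mm above the bench over the middle line of the rail, and stays where it is left (2 to 3 N at its end).
- isolator_tip (a point): Free end of the red toggle, 18 mm from its pivot; the toggle is 30 mm wide (along the rail), 7 mm thick and reaches 2 mm past this point. The switch's roof beneath it is 45 mm deep (x), 36 mm wide and 94.5 mm above the bench.
- breaker_blue_center (a point): White circuit breaker, blue toggle, 18 mm wide (y), 0.13 kg. 84 mm long (x): block with shoulders, on it a nose 45 mm long (x), full width. Point: its middle, 40 mm above the feet, 32.5 mm above the rail's top when clipped on; the nose spans 11.5 to 38.5 mm above it, toggle or dial to 47 mm. x points from catch end to hook end (clipped: away from the robot), z up. None if absent.
- breaker_black_center (a point): White circuit breaker, black toggle, 18 mm wide (y), 0.13 kg. 84 mm long (x): block with shoulders, on it a nose 45 mm long (x), full width. Point: its middle, 40 mm above the feet, 32.5 mm above the rail's top when clipped on; the nose spans 11.5 to 38.5 mm above it, toggle or dial to 47 mm. x points from catch end to hook end (clipped: away from the robot), z up. None if absent.
- breaker_wide_center (a point): White two-pole breaker, wide green toggle, 36 mm wide (y), 0.22 kg. 84 mm long (x): block with shoulders, on it a nose 45 mm long (x), full width. Point: its middle, 40 mm above the feet, 32.5 mm above the rail's top when clipped on; the nose spans 11.5 to 38.5 mm above it, toggle or dial to 47 mm. x points from catch end to hook end (clipped: away from the robot), z up. None if absent.
- timer_relay_center (a point): Grey timer relay, orange dial, 18 mm wide (y), 0.11 kg. 84 mm long (x): block with shoulders, on it a nose 45 mm long (x), full width. Point: its middle, 40 mm above the feet, 32.5 mm above the rail's top when clipped on; the nose spans 11.5 to 38.5 mm above it, toggle or dial to 47 mm. x points from catch end to hook end (clipped: away from the robot), z up. None if absent.
- tray_floor (a point): Black parts tray with yellow labels along its rim, 338 mm long (y), 167 mm wide (x), left of the middle, its length pointing away from the robot. Point: middle of its flat floor, 3 mm above the bench. The flat floor reaches 46 mm either way in x and 130 mm either way in y; the sloping walls are 34 mm high. The tray is loose.
- thermostat_1_center (a point): Silvery snap thermostat on a strap: can 25 mm across and 19 mm high on a strap 50 x 16 x 2 mm that runs along y; two blades on top to 28 mm. 0.035 kg. Point: on the can's axis, 10 mm above its underside; z up. Lies between rail and tray. None if not in this run.
- thermostat_2_center (a point): Silvery snap thermostat on a strap: can 25 mm across and 19 mm high on a strap 50 x 16 x 2 mm that runs along y; two blades on top to 28 mm. 0.035 kg. Point: on the can's axis, 10 mm above its underside; z up. The same as thermostat_1. Lies between rail and tray. None if not in this run.
- knob_1_center (a point): Black round control knob, 41 mm across, 20 mm high, 0.018 kg, between rail and tray. Point: on its axis, 10 mm above its underside; z up. None if not in this run.
- gland_carton_center (a point): White closed carton, 60 mm (x) x 70 mm (y) x 45 mm high, 0.12 kg, one of the three near the tray (two left of it, one right of its far end). Point: its centre, 22.5 mm above its underside; z up. The other cartons, at the very back of the bench, are not meant.
- fuse_carton_center (a point): Brown closed carton, 50 mm (x) x 68 mm (y) x 34 mm high, 0.09 kg, one of the three near the tray (two left of it, one right of its far end). Point: its centre, 17 mm above its underside; z up. The other cartons, at the very back of the bench, are not meant.
- bulb_carton_center (a point): Yellow closed carton, 45 mm (x) x 60 mm (y) x 50 mm high, 0.06 kg, one of the three near the tray (two left of it, one right of its far end). Point: its centre, 25 mm above its underside; z up. The other cartons, at the very back of the bench, are not meant.
- multimeter: Bystander: green and black multimeter 150 x 70 x 38 mm lying behind the tray's right side. Point: centre of its underside.
- calculator: Bystander: grey calculator 115 x 68 x 16 mm lying in front of the rail. Point: centre of its underside.
Mind the look-alikes: they are no part of the job. Leave any green or orange look-alike of the part that bears fuse_carton_center alone.

How it is judged:
By the outcome, as a careful person would: the job done as asked, in the order asked, and still so for the second after the job is handed in, with the robot touching nothing.
Of breaker_blue, breaker_black, breaker_wide, timer_relay only 2 to 3 are there at a start; the rules pass over those that are not, and their reading is None.
Of thermostat_1, thermostat_2, knob_1 only 2 to 3 are there at a start; the rules pass over those that are not, and their reading is None.
At some moment in a run one of thermostat_1, thermostat_2, knob_1 may be knocked a few centimetres aside while the robot is not near it.
It also fails if it takes over 210 s, if anything falls off the work surface, if the arm or the gripper's body presses on something with over 40 N, if the wrist force passes 120 N, or if a joint passes its speed limit or range.

## Working session

There is one attempt and no reset: what is moved stays moved. The work goes in short steps, Python scripts to look and compute and a shell command to move; the robot and the scene stay as the last step left them, time stands still between calls to the robot, and variables do not carry over. Pictures are saved under pics/ and viewed, at most 14 in all, crops included, and the job is handed in when it is done.

```bash
ls; mkdir -p pics
python3 - <<'E'
from rig import readout, vision
import cv2
print(readout.get_state())
for n in("top","scene"):
    cv2.imwrite(f"pics/{n}0.png",vision.get_image(n)); print(n,vision.camera_params(n))
print(vision.camera_params("wrist"))
E
```

```text
pics
{'clock': 0.0, 'qpos': array([ 1.04197239e+00,  2.76612785e-01,  1.50610608e+00, -1.48394829e-05,
        1.36068757e+00, -1.20975558e-01]), 'qd': array([-0.00134653, -0.00036197,  0.00115815, -0.00050073,  0.000749  ,
       -0.00050959]), 'effort': array([ 3.23073473e-03, -4.16772366e+01, -2.45812923e+01,  2.42092965e-04,
        1.08660504e-02, -1.35759939e-05]), 'position': array([0.22780321, 0.52739463, 0.23044034]), 'ee_rot': array([-2.82615244e-04,  2.02512155e-01,  9.79279329e-01, -8.61757116e-04]), 'contact_force': array([-0.09667842, -0.50131384, -0.18035768]), 'moment': array([0.02182152, 0.01765958, 0.02883527]), 'gripper_force': 0.0, 'width': 0.08561297729476888}
top {'intrinsics': array([[538.47812645,   0.        , 318.56145694],
       [  0.        , 538.47812645, 235.95616537],
       [  0.        ,   0.        ,   1.        ]]), 'rvec': array([ 2.1109278 , -2.13799526,  0.16502425]), 'tvec': array([0.17079391, 0.57898985, 1.61661036])}
scene {'intrinsics': array([[572.2489991 ,   0.        , 326.73410665],
       [  0.        , 572.2489991 , 239.51221723],
       [  0.        ,   0.        ,   1.        ]]), 'rvec': array([ 1.28395988, -2.54848444,  0.63968709]), 'tvec': array([0.47255778, 0.37472694, 2.12095048])}
{'intrinsics': array([[372.429708  ,   0.        , 321.67757552],
       [  0.        , 372.429708  , 236.72810675],
       [  0.        ,   0.        ,   1.        ]]), 'hand_eye': array([[ 1.59035748e-04, -9.51361319e-01, -3.08077289e-01,
         7.81236289e-02],
       [ 9.99999829e-01,  3.24490278e-04, -4.85825422e-04,
         8.69909209e-04],
       [ 5.62163599e-04, -3.08077159e-01,  9.51361208e-01,
        -1.41819860e-01],
       [ 0.00000000e+00,  0.00000000e+00,  0.00000000e+00,
         1.00000000e+00]])}
```

View pics/top0.png

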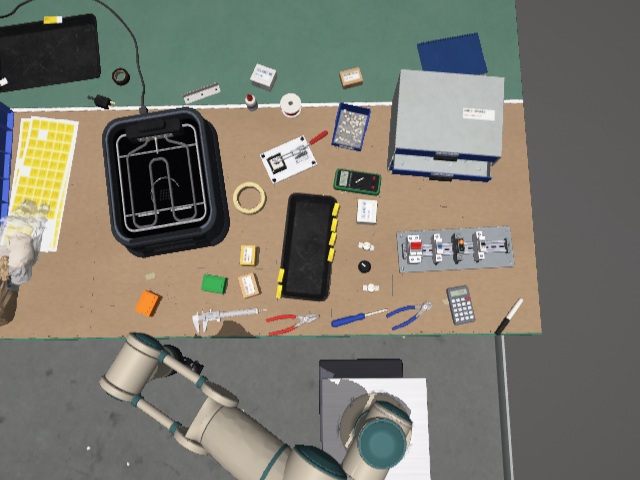

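View pics/scene0.png

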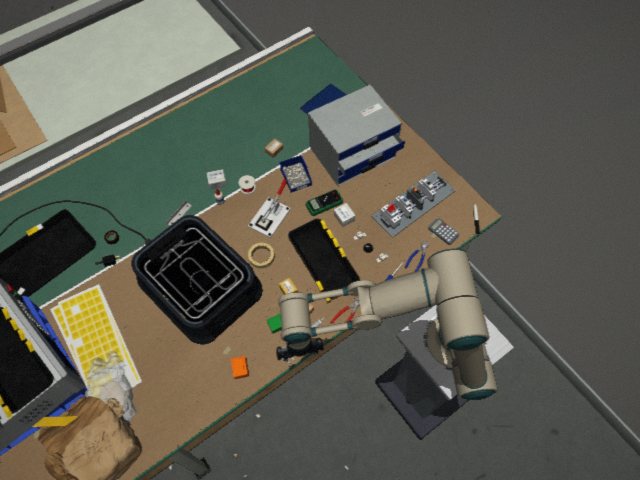

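```bash
cat > h.py <<'E'
import numpy as np, cv2, sys
from scipy.spatial.transform import Rotation as R
from rig import readout, vision
def rot(s): w,x,y,z=s["ee_rot"]; return R.from_quat([x,y,z,w])
class Cam:
    def __init__(c,name,img=True):
        p=vision.camera_params(name); c.K=p["intrinsics"]
        if name=="wrist":
            s=readout.get_state(); E=p["hand_eye"]; Rt=rot(s).as_matrix()
            c.Rw=Rt@E[:3,:3]; c.o=s["position"]+Rt@E[:3,3]
        else:
            M=cv2.Rodrigues(p["rvec"])[0]; c.Rw=M.T; c.o=-M.T@p["tvec"]
        if img: c.im=vision.get_image(name)
    def ray(c,uv): return c.Rw@np.linalg.solve(c.K,[uv[0],uv[1],1])
    def plane(c,uv,z): d=c.ray(uv); return (c.o+d*(z-c.o[2])/d[2])
    def px(c,P): q=c.K@(c.Rw.T@(np.asarray(P)-c.o)); return q[:2]/q[2]
def down(yaw): # tool y (closing line) at angle yaw from world x, pointing down
    y=np.array([np.cos(yaw),np.sin(yaw),0]); z=np.array([0,0,-1.]); return R.from_matrix(np.c_[np.cross(y,z),y,z])
def go(pos,rt=None,s=None):
    """shift (mm, current tool axes) and turn (6deg units) from the measured pose"""
    s=s or readout.get_state(); r=rot(s)
    d=r.inv().apply(np.asarray(pos)-s["position"])*1000
    t=(r.inv()*rt).as_rotvec()/np.radians(6) if rt is not None else np.zeros(3)
    print("shift",d.round(1),"turn",t.round(2))
def turn_opts(yaw):
    s=readout.get_state()
    for k in (0,np.pi): go(s["position"],down(yaw+k),s)
E
python3 - <<'E'
from h import *
c=Cam("top",False)
for n,uv,z in [("sw",(415,246),.1),("blue",(438,247),.09),("timer",(460,245),.09),("black",(481,243),.09),("plateL",(398,232),.008),("plateR",(513,228),.008),("plateLn",(400,271),.008),("plateRn",(515,265),.008),("th1",(366,245),.02),("th2",(371,288),.02),("knob",(364,267),.02),("white",(367,211),.045),("yellow",(249,255),.05),("brown",(249,286),.034),("tray",(308,247),.003),("calc",(460,305),.01)]:
    print(n,c.plane(uv,z).round(3))
s=readout.get_state();print(rot(s).as_matrix().round(3))
E
```

```text
sw [ 0.538 -0.125  0.1  ]
blue [ 0.536 -0.195  0.09 ]
timer [ 0.541 -0.261  0.09 ]
black [ 0.546 -0.325  0.09 ]
plateL [ 0.598 -0.088  0.008]
plateR [ 0.605 -0.452  0.008]
plateLn [ 0.473 -0.09   0.008]
plateRn [ 0.488 -0.45   0.008]
th1 [0.556 0.015 0.02 ]
th2 [0.421 0.003 0.02 ]
knob [0.486 0.023 0.02 ]
white [0.659 0.011 0.045]
yellow [0.525 0.379 0.05 ]
brown [0.43  0.38  0.034]
tray [0.554 0.198 0.003]
calc [ 0.365 -0.271  0.01 ]
[[-0.918  0.397 -0.001]
 [ 0.397  0.918 -0.001]
 [ 0.    -0.002 -1.   ]]
```

Choices for the look-alikes: brown carton (249,286) next to the tray, not green (214,284), orange (148,303) or the back one (351,77). White carton is (367,211), not the back one (263,77). Yellow is (249,255). The tray is at (308,247), not the one at the back left (50,50). Moving to the rail first.

```bash
python3 -m handwheel '[[[-34,-34,-5],[0,0,0],-1],[[-34,-34,-5],[0,0,0],-1],[[-34,-34,-5],[0,0,0],-1],[[-34,-34,-5],[0,0,0],-1],[[-34,-34,-5],[0,0,0],-1],[[-34,-34,-5],[0,0,0],-1],[[-34,-34,-5],[0,0,0],-1],[[-34,-34,-5],[0,0,0],-1],[[-34,-34,-5],[0,0,0],-1],[[-34,-34,-5],[0,0,0],-1],[[-34,-34,-5],[0,0,0],-1],[[-34,-34,-5],[0,0,0],-1],[[-34,-34,-5],[0,0,0],-1],[[-34,-34,-5],[0,0,0],-1],[[-34,-34,-5],[0,0,0],-1],[[-34,-34,-5],[0,0,0],-1],[[0,0,0],[0,0,-1],-1],[[0,0,0],[0,0,-1],-1],[[0,0,0],[0,0,-1],-1],[[0,0,0],[0,0,-0.9],-1]]' 40
python3 - <<'E'
from h import *
s=readout.get_state();print(s["position"],s["qpos"].round(2));print(rot(s).as_matrix().round(3))
c=Cam("wrist");cv2.imwrite("pics/w1.png",c.im)
E
```

```text
clock: 2.6
position: [0.5114, -0.1872, 0.3107]
ee_rot: [-0.001, -0.002, 1.0, 0.0]
contact_force: [1.3, 0.1, -0.6]
width: 0.0853
gripper_force: 0.0
[ 0.51144232 -0.18721764  0.31070816] [-0.48  0.2   1.42  0.    1.53 -2.05]
[[-1.    -0.004 -0.001]
 [-0.004  1.     0.001]
 [ 0.001  0.001 -1.   ]]
```

View pics/w1.png

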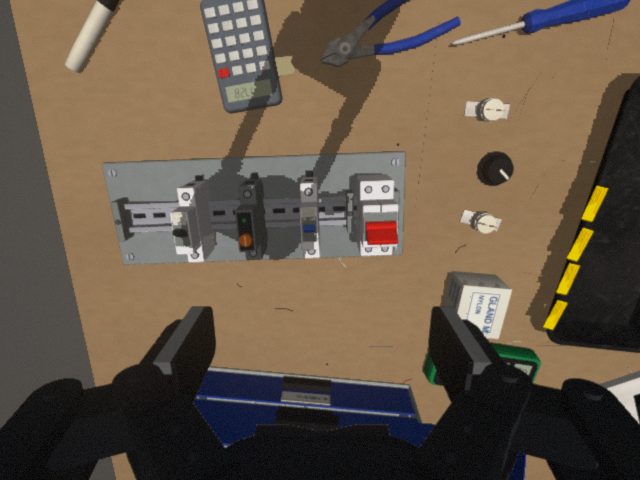

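Run:
```python
from h import *
c=Cam("wrist",False)
P=[c.plane(u,.008) for u in [(107,163),(403,153),(405,253),(124,264)]]
for p in P: print(p.round(4))
m=sum(P)/4; d=(P[1]+P[2]-P[0]-P[3]); d/=np.linalg.norm(d); print("mid",m.round(4),"len",np.linalg.norm(P[1]-P[0]),np.linalg.norm(P[3]-P[0]),"ydir",d.round(4),np.degrees(np.arctan2(d[1],d[0])))
for n,u,z in [("sw",(379,226),.0945),("tog",(381,233),.105),("blue",(310,227),.094),("timer",(247,228),.094),("black",(181,232),.094)]:
    print(n,c.plane(u,z).round(4))
xd=np.array([d[1],-d[0],0])
for k in (138,72,6,-60): print(k,(m+d*k/1000).round(4),c.px(m+d*k/1000+[0,0,.086]).round(0))
cv2.imwrite("pics/w1c.png",cv2.resize(vision.get_image("wrist")[140:275,90:415],None,fx=2.4,fy=2.4,interpolation=cv2.INTER_CUBIC))
```

```text
[ 0.4872 -0.4399  0.008 ]
[ 0.4737 -0.0918  0.008 ]
[ 0.5983 -0.0802  0.008 ]
[ 0.6153 -0.44    0.008 ]
mid [ 0.5436 -0.263   0.008 ] len 0.34835151743983533 0.12811255575655844 ydir [-0.043   0.9991  0.    ] 92.46543846214435
sw [ 0.5376 -0.1292  0.0945]
tog [ 0.5417 -0.1286  0.105 ]
blue [ 0.5392 -0.1983  0.094 ]
timer [ 0.5406 -0.2616  0.094 ]
black [ 0.5451 -0.3283  0.094 ]
138 [ 0.5377 -0.1251  0.008 ] [383. 226.]
72 [ 0.5405 -0.191   0.008 ] [317. 228.]
6 [ 0.5433 -0.257   0.008 ] [252. 231.]
-60 [ 0.5462 -0.3229  0.008 ] [186. 233.]
```

View pics/w1c.png

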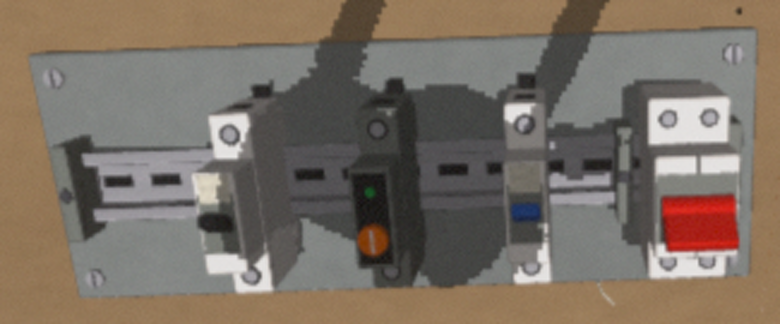

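The crop shows three devices: black-toggle breaker, timer relay and blue-toggle breaker. It also shows the red toggle leaning away, with the catch tabs on the near side. Switch goes first.

```bash
python3 -m handwheel '[[[-15,12,20],[0,0,-0.35],1],[[-15,12,20],[0,0,0],1],[[-15,12,20],[0,0,0],1],[[-15,12,20],[0,0,0],1],[[-15,12,20],[0,0,0],1],[[0,0,30],[0,0,0],1],[[0,0,30],[0,0,0],1],[[0,0,25],[0,0,0],1],[[0,0,0],[0,0,0],1]]' 40
python3 - <<'E'
from h import *
go([.584,-.128,.100],down(np.radians(92.3)))
E
```

```text
clock: 3.82
position: [0.5834, -0.1243, 0.1239]
ee_rot: [-0.003, -0.018, 1.0, 0.001]
contact_force: [0.6, 0.0, 0.3]
width: 0.0001
gripper_force: 0.0
shift [-0.6 -3.8 23.9] turn [ 0.02 -0.05 -0.03]
```

```bash
python3 -m handwheel '[[[0,-3,12],[0,0,0],1],[[0,0,12],[0,0,0],1],[[0,0,0],[0,0,0],1],[[6,0,0],[0,0,0],1],[[6,0,0],[0,0,0],1],[[6,0,0],[0,0,0],1],[[6,0,0],[0,0,0],1],[[5,0,0],[0,0,0],1],[[4,0,0],[0,0,0],1],[[0,0,0],[0,0,0],1]]'
python3 -m handwheel '[[[2,0,0],[0,0,0],1],[[0,0,0],[0,0,0],1]]'
python3 -m handwheel '[[[2,0,0],[0,0,0],1],[[0,0,0],[0,0,0],1]]'
python3 -m handwheel '[[[2,0,0],[0,0,0],1],[[0,0,0],[0,0,0],1]]'
```

```text
clock: 5.08
position: [0.554, -0.1298, 0.1038]
ee_rot: [0.003, -0.019, 1.0, -0.001]
contact_force: [3.6, 0.1, 2.2]
width: 0.0002
gripper_force: 1.5
clock: 5.32
position: [0.5508, -0.1297, 0.1028]
ee_rot: [0.001, -0.019, 1.0, -0.0]
contact_force: [3.5, -1.2, 4.4]
width: 0.0001
gripper_force: 2.3
clock: 5.58
position: [0.5486, -0.1297, 0.1027]
ee_rot: [0.001, -0.019, 1.0, -0.0]
contact_force: [3.6, -0.4, 5.0]
width: -0.0003
gripper_force: 2.5
clock: 5.82
position: [0.5456, -0.1298, 0.1024]
ee_rot: [-0.0, -0.019, 1.0, -0.0]
contact_force: [2.7, -0.9, 5.4]
width: 0.0002
gripper_force: 2.6
```

```bash
python3 -m handwheel '[[[2,0,0],[0,0,0],1],[[0,0,0],[0,0,0],1]]'
python3 -m handwheel '[[[2,0,0],[0,0,0],1],[[0,0,0],[0,0,0],1]]'
python3 -m handwheel '[[[2,0,0],[0,0,0],1],[[0,0,0],[0,0,0],1]]'
python3 -m handwheel '[[[2,0,0],[0,0,0],1],[[0,0,0],[0,0,0],1]]'
```

```text
clock: 6.08
position: [0.5441, -0.1299, 0.1021]
ee_rot: [0.0, -0.019, 1.0, -0.0]
contact_force: [4.4, -0.8, 3.2]
width: -0.0001
gripper_force: 2.6
clock: 6.32
position: [0.5438, -0.1298, 0.1024]
ee_rot: [0.002, -0.018, 1.0, -0.0]
contact_force: [8.1, -1.0, 0.7]
width: -0.0002
gripper_force: 3.3
clock: 6.58
position: [0.5434, -0.1298, 0.1028]
ee_rot: [0.004, -0.018, 1.0, -0.0]
contact_force: [10.2, 0.2, 0.4]
width: -0.0
gripper_force: 4.2
clock: 6.82
position: [0.543, -0.1299, 0.1033]
ee_rot: [0.005, -0.018, 1.0, -0.0]
contact_force: [11.9, 1.0, 1.8]
width: -0.0001
gripper_force: 5.2
```

```bash
python3 -m handwheel '[[[-8,0,0],[0,0,0],1],[[-8,0,0],[0,0,0],1],[[0,0,-30],[0,0,0],1],[[0,0,-35],[0,0,0],1],[[15,-33,-8],[0,0,0],-1],[[15,-33,-8],[0,0,0],-1],[[15,-33,-8],[0,0,0],-1],[[15,-33,-8],[0,0,0],-1],[[0,0,0],[0,0,0],-1],[[0,0,0],[0,0,0],-1],[[0,0,0],[0,0,0],-1]]'
python3 - <<'E'
from h import *
c=Cam("wrist");cv2.imwrite("pics/w2.png",c.im);np.savez("w2.npz",K=c.K,Rw=c.Rw,o=c.o)
s=readout.get_state();print(s["position"],rot(s).as_matrix().round(3))
E
```

```text
clock: 8.2
position: [0.4986, -0.2619, 0.1985]
ee_rot: [-0.001, -0.019, 1.0, 0.001]
contact_force: [0.1, -0.3, -0.1]
width: 0.0851
gripper_force: 0.0
[ 0.49883904 -0.26206302  0.19866253] [[-0.999 -0.039 -0.001]
 [-0.039  0.999  0.001]
 [ 0.001  0.001 -1.   ]]
```

View pics/w2.png

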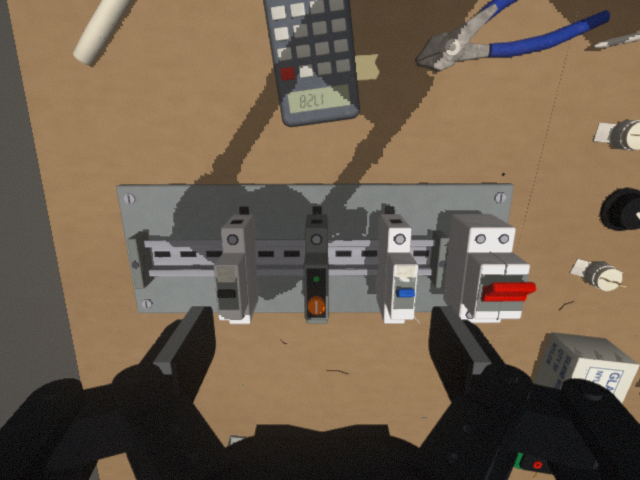

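Run:
```python
from h import *
c=Cam("wrist",False); im=cv2.imread("pics/w2.png")
p=np.array([.5377,-.128,.0945])
for a in (-.7,0,.7): print(a,c.px(p+[.018*np.sin(a),0,.018*np.cos(a)]).round())
print("piv",c.px(p).round(), "roof edges",c.px(p+[.0225,0,0]).round(),c.px(p-[.0225,0,0]).round())
for n,us in {"blue":[(390,261),(415,261),(415,310),(388,310)],"timer":[(307,263),(327,263),(327,318),(306,318)],"black":[(220,263),(242,263),(238,318),(217,318)]}.items():
    print(n,[c.plane(u,.094).round(4) for u in us])
# near shoulders tabs: foot
print("rail ends near edge z.023", [c.plane(u,.023).round(4) for u in [(148,242),(434,242),(148,276),(434,274)]])
print("plate",[c.plane(u,.008).round(4) for u in [(118,184),(513,184),(138,313),(508,310)]])
print("tabs",[c.plane(u,.02).round(4) for u in [(244,210),(317,210),(389,210)]])
cv2.imwrite("pics/w2c.png",cv2.resize(im[195:330,205:545],None,fx=2.35,fy=2.35,interpolation=cv2.INTER_CUBIC))
```

```text
-0.7 [515. 286.]
0 [515. 304.]
0.7 [509. 316.]
piv [503. 292.] roof edges [497. 319.] [509. 263.]
blue [array([ 0.5169, -0.2123,  0.094 ]), array([ 0.5162, -0.1946,  0.094 ]), array([ 0.5551, -0.1901,  0.094 ]), array([ 0.5559, -0.2101,  0.094 ])]
timer [array([ 0.5206, -0.2712,  0.094 ]), array([ 0.5201, -0.257 ,  0.094 ]), array([ 0.5643, -0.2551,  0.094 ]), array([ 0.5649, -0.2708,  0.094 ])]
black [array([ 0.523 , -0.3331,  0.094 ]), array([ 0.5224, -0.3175,  0.094 ]), array([ 0.5668, -0.3216,  0.094 ]), array([ 0.5674, -0.3373,  0.094 ])]
rail ends near edge z.023 [array([ 0.5344, -0.4165,  0.023 ]), array([ 0.5246, -0.1593,  0.023 ]), array([ 0.5678, -0.4199,  0.023 ]), array([ 0.5557, -0.1552,  0.023 ])]
plate [array([ 0.4856, -0.4448,  0.008 ]), array([ 0.472 , -0.0906,  0.008 ]), array([ 0.6157, -0.4415,  0.008 ]), array([ 0.5983, -0.0707,  0.008 ])]
tabs [array([ 0.5023, -0.3301,  0.02  ]), array([ 0.4998, -0.2656,  0.02  ]), array([ 0.4973, -0.202 ,  0.02  ])]
```

View pics/w2c.png

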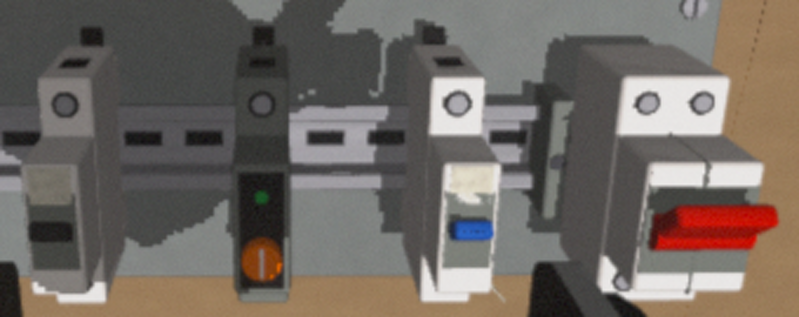

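The toggle tip is at row ~287, which matches fully off (projected 286 for -0.7 rad). I'll unclip the timer first, since it is directly ahead.

```bash
python3 -m handwheel '[[[-22,0,5],[0,0,0],0],[[-22,0,5],[0,0,0],0],[[0,0,25],[0,0,0],0],[[0,0,25],[0,0,0],0],[[0,0,0],[0,0,0],0]]' 80
python3 - <<'E'
from h import *
go([.5425,-.264,.064],down(np.radians(92.2)))
E
```

```text
clock: 8.88
position: [0.5429, -0.2605, 0.1367]
ee_rot: [-0.002, -0.019, 1.0, 0.002]
contact_force: [0.1, -0.7, -0.0]
width: 0.0432
gripper_force: 0.0
shift [ 0.3 -3.7 72.6] turn [ 0.03 -0.04 -0.  ]
```

```bash
python3 -m handwheel '[[[0,-4,20],[0,0,0],0],[[0,0,20],[0,0,0],0],[[0,0,20],[0,0,0],0],[[0,0,12],[0,0,0],0],[[0,0,0],[0,0,0],0]]'
python3 -m handwheel '[[[0,0,0],[0,0,0],0.3],[[0,0,0],[0,0,0],0.5],[[0,0,0],[0,0,0],0.6],[[0,0,0],[0,0,0],1],[[0,0,0],[0,0,0],1],[[0,0,0],[0,0,0],1]]'
```

```text
clock: 9.5
position: [0.5434, -0.2655, 0.067]
ee_rot: [-0.0, -0.019, 1.0, 0.0]
contact_force: [0.1, 0.1, -0.8]
width: 0.0426
gripper_force: 0.0
clock: 10.25
position: [0.5437, -0.2661, 0.0683]
ee_rot: [0.001, -0.019, 1.0, -0.001]
contact_force: [-0.3, 0.2, 6.0]
width: 0.0169
gripper_force: 78.7
```

```bash
python3 -m handwheel '[[[-1.9,0,-0.7],[0,0.4,0],1],[[-1.9,0,-0.7],[0,0.4,0],1],[[-1.9,0,-0.7],[0,0.4,0],1],[[0,0,0],[0,0,0],1]]' 100
python3 -m handwheel '[[[-1.9,0,-0.7],[0,0.4,0],1],[[-1.9,0,-0.7],[0,0.4,0],1],[[0,0,0],[0,0,0],1]]'
python3 -m handwheel '[[[-1.9,0,-0.7],[0,0.4,0],1],[[-1.9,0,-0.7],[0,0.4,0],1],[[0,0,0],[0,0,0],1]]'
python3 - <<'E'
from h import *
s=readout.get_state(); print(rot(s).as_matrix().round(3),s["moment"])
E
```

```text
clock: 10.75
position: [0.5492, -0.2658, 0.07]
ee_rot: [-0.063, -0.019, 0.998, -0.002]
contact_force: [-1.7, -0.5, 6.9]
width: 0.0167
gripper_force: 99.0
clock: 11.12
position: [0.5542, -0.2657, 0.0705]
ee_rot: [-0.104, -0.019, 0.994, -0.003]
contact_force: [1.6, 0.4, 4.1]
width: 0.0159
gripper_force: 99.5
clock: 11.5
position: [0.5583, -0.2655, 0.0708]
ee_rot: [-0.145, -0.019, 0.989, -0.003]
contact_force: [1.8, -0.2, 4.8]
width: 0.0162
gripper_force: 99.6
[[-0.957 -0.038 -0.287]
 [-0.036  0.999 -0.012]
 [ 0.287 -0.001 -0.958]] [-0.05614247 -0.19443528 -0.02379049]
```

```bash
python3 -m handwheel '[[[-1.9,0,-0.7],[0,0.4,0],1],[[0,0,0],[0,0,0],1],[[-1.8,0,-0.6],[0,0,0],1],[[-1.8,0,-0.6],[0,0,0],1],[[-1.8,0,-0.6],[0,0,0],1],[[-1.6,0,-0.6],[0,0,0],1],[[0,0,0],[0,0,0],1]]'
python3 - <<'E'
from h import *
c=Cam("wrist");cv2.imwrite("pics/w3.png",c.im)
s=readout.get_state(); print(rot(s).as_matrix().round(3))
E
```

```text
clock: 12.38
position: [0.5662, -0.2646, 0.07]
ee_rot: [-0.167, -0.018, 0.986, -0.003]
contact_force: [-0.2, -0.2, -1.4]
width: 0.0163
gripper_force: 98.9
[[-0.944 -0.037 -0.329]
 [-0.035  0.999 -0.012]
 [ 0.329  0.    -0.944]]
```

View pics/w3.png

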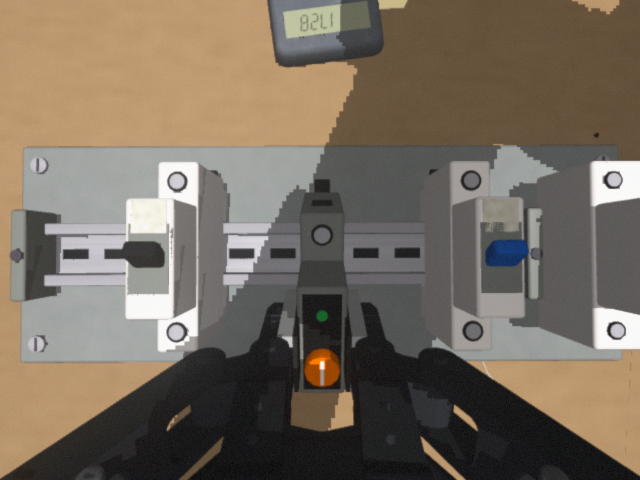

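```bash
python3 -m handwheel '[[[1,0,-3],[0,0,0],1],[[1,0,-3],[0,0,0],1],[[0,0,0],[0,0,0],1]]'
python3 -m handwheel '[[[7,0,-20],[0,0,0],1],[[10,0,-28],[0,0,0],1],[[14,0,-42],[0,-0.8,0],1],[[8,0,-30],[0,-0.8,0],1],[[0,0,0],[0,-0.8,0],1],[[0,0,0],[0,-0.8,0],1],[[0,0,0],[0,0,0],1]]'
```

```text
clock: 12.8
position: [0.5666, -0.265, 0.0774]
ee_rot: [-0.166, -0.018, 0.986, -0.003]
contact_force: [-0.4, 0.1, -0.6]
width: 0.0163
gripper_force: 98.9
clock: 13.68
position: [0.5647, -0.2647, 0.2039]
ee_rot: [-0.0, -0.018, 1.0, -0.0]
contact_force: [-0.3, 0.1, -0.8]
width: 0.0162
gripper_force: 98.6
```

```bash
python3 -m handwheel '[[[0,46,-4],[0,0,0],1],[[0,46,-4],[0,0,0],1],[[0,46,-4],[0,0,0],1],[[0,46,-4],[0,0,0],1],[[0,46,-4],[0,0,0],1],[[0,46,-4],[0,0,0],1],[[0,46,-4],[0,0,0],1],[[0,46,-4],[0,0,0],1],[[0,46,-4],[0,0,0],1],[[0,46,-4],[0,0,0],1],[[0,0,0],[0,0,0],1],[[0,0,0],[0,0,0],1]]'
python3 - <<'E'
from h import *
c=Cam("wrist");cv2.imwrite("pics/w4.png",c.im)
s=readout.get_state(); print(s["position"],rot(s).as_matrix().round(3),s["qpos"].round(2))
E
```

```text
clock: 15.18
position: [0.5493, 0.1949, 0.2426]
ee_rot: [-0.001, -0.019, 1.0, -0.001]
contact_force: [0.4, -0.0, -1.0]
width: 0.0158
gripper_force: 98.6
[0.5493374  0.19428783 0.2426723 ] [[-0.999 -0.037 -0.001]
 [-0.037  0.999 -0.001]
 [ 0.001 -0.001 -1.   ]] [ 0.22  0.28  1.47 -0.    1.39 -1.39]
```

View pics/w4.png

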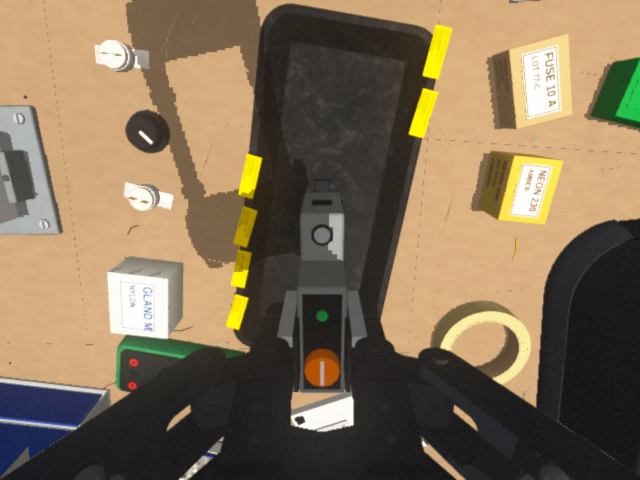

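Run:
```python
from h import *
c=Cam("wrist",False)
f=lambda u,z:print(u,c.plane(u,z).round(4))
print("floor z.003: nearL,nearR, left far, right far");[f(u,.003) for u in [(289,43),(407,52),(270,300),(362,300)]]
print("rim");[f(u,.037) for u in [(262,30),(238,330),(440,30),(380,330),(350,10)]]
print("th,knob");f((118,56),.019);f((148,196),.019);f((149,131),.02)
```

```text
floor z.003: nearL,nearR, left far, right far
(289, 43) [0.4082 0.1589 0.003 ]
(407, 52) [0.4117 0.2684 0.003 ]
(270, 300) [0.6725 0.14   0.003 ]
(362, 300) [0.6685 0.2447 0.003 ]
rim
(262, 30) [0.405  0.1393 0.037 ]
(238, 330) [0.6915 0.1103 0.037 ]
(440, 30) [0.3995 0.2872 0.037 ]
(380, 330) [0.6858 0.2617 0.037 ]
(350, 10) [0.3877 0.2115 0.037 ]
th,knob
(118, 56) [0.427  0.0078 0.019 ]
(148, 196) [0.5534 0.0212 0.019 ]
(149, 131) [0.4906 0.0292 0.02  ]
```

Run:
```python
from h import *
go([.630,.1647,.075],down(np.radians(84.5)))
```

```text
shift [-79.7 -32.4 167.6] turn [-0.01 -0.01  1.27]
```

```bash
python3 -m handwheel '[[[-40,-16,20],[0,0,0],1],[[-40,-16,30],[0,0,0],1],[[0,0,40],[0,0,0.65],1],[[0,0,40],[0,0,0.65],1],[[0,0,37],[0,0,0],1],[[0,0,0],[0,0,0],1]]'
python3 -m handwheel '[[[0,0,10],[0,0,0],1],[[0,0,5],[0,0,0],1],[[0,0,2],[0,0,0],1],[[0,0,0],[0,0,0],1]]'
```

```text
clock: 15.98
position: [0.6278, 0.1639, 0.0728]
ee_rot: [-0.004, 0.05, 0.999, -0.001]
contact_force: [-1.3, -0.3, -0.9]
width: 0.016
gripper_force: 98.5
clock: 16.48
position: [0.6306, 0.1659, 0.0597]
ee_rot: [0.0, 0.049, 0.999, 0.0]
contact_force: [-0.2, -0.0, -1.1]
width: 0.0163
gripper_force: 98.6
```

```bash
python3 -m handwheel '[[[0,0,2],[0,0,0],1],[[0,0,0],[0,0,0],1]]'
python3 -m handwheel '[[[0,0,2],[0,0,0],1],[[0,0,0],[0,0,0],1]]'
python3 -m handwheel '[[[0,0,1],[0,0,0],1],[[0,0,0],[0,0,0],1]]'
```

```text
clock: 16.73
position: [0.6303, 0.1659, 0.0572]
ee_rot: [-0.0, 0.049, 0.999, 0.0]
contact_force: [-0.1, 0.5, -1.0]
width: 0.0164
gripper_force: 98.6
clock: 16.98
position: [0.6305, 0.1659, 0.0551]
ee_rot: [0.0, 0.049, 0.999, 0.0]
contact_force: [-0.3, 0.7, -0.2]
width: 0.0161
gripper_force: 98.9
clock: 17.23
position: [0.6306, 0.1659, 0.0551]
ee_rot: [0.0, 0.049, 0.999, 0.0]
contact_force: [-0.9, -0.4, 4.6]
width: 0.0158
gripper_force: 99.6
```

```bash
python3 -m handwheel '[[[0,0,0],[0,0,0],0.5],[[0,0,0],[0,0,0],0.3],[[0,0,0],[0,0,0],0.3],[[0,0,-15],[0,0,0],0.3],[[0,0,-35],[0,0,0],0.2],[[0,0,-50],[0,0,0],0],[[0,0,-20],[0,0,0],0],[[0,0,0],[0,0,0],0]]' 100
python3 - <<'E'
from h import *
go([.5395,-.201,.17],down(np.radians(92.2)))
E
```

```text
clock: 18.23
position: [0.6318, 0.1661, 0.1773]
ee_rot: [0.003, 0.049, 0.999, 0.001]
contact_force: [-0.3, 0.2, -0.2]
width: 0.0426
gripper_force: 0.0
shift [  55.7 -374.4    6.4] turn [ 0.01  0.06 -1.31]
```

```bash
python3 -m handwheel '[[[7,-46.5,1],[0,0,-0.2],0],[[7,-46.5,1],[0,0,-0.2],0],[[7,-46.5,1],[0,0,-0.2],0],[[7,-46.5,1],[0,0,-0.2],0],[[7,-46.5,1],[0,0,-0.2],0],[[7,-46.5,1],[0,0,-0.3],0],[[7,-46.5,0],[0,0,0],0],[[7,-46.5,0],[0,0,0],0],[[0,0,0],[0,0,0],0],[[0,0,0],[0,0,0],0]]'
python3 - <<'E'
from h import *
go([.5395,-.200,.068],down(np.radians(92.2)))
E
```

```text
clock: 19.48
position: [0.5642, -0.2036, 0.167]
ee_rot: [-0.001, -0.018, 1.0, 0.001]
contact_force: [0.9, 0.2, -0.3]
width: 0.0431
gripper_force: 0.0
shift [24.4  4.3 99.1] turn [ 0.02 -0.02 -0.02]
```

```bash
python3 -m handwheel '[[[12,4,0],[0,0,0],0],[[12,0,15],[0,0,0],0],[[0,0,20],[0,0,0],0],[[0,0,0],[0,0,0],0]]'
python3 -m handwheel '[[[0,0,25],[0,0,0],0],[[0,0,25],[0,0,0],0],[[0,0,15],[0,0,0],0],[[0,0,0],[0,0,0],0.3],[[0,0,0],[0,0,0],0.5],[[0,0,0],[0,0,0],0.6],[[0,0,0],[0,0,0],1],[[0,0,0],[0,0,0],1],[[0,0,0],[0,0,0],1]]'
```

```text
clock: 19.98
position: [0.539, -0.199, 0.1319]
ee_rot: [-0.002, -0.019, 1.0, 0.001]
contact_force: [0.1, -1.2, 0.6]
width: 0.0427
gripper_force: 0.0
clock: 21.1
position: [0.5417, -0.2014, 0.0695]
ee_rot: [0.001, -0.019, 1.0, -0.0]
contact_force: [-0.5, 0.8, 5.4]
width: 0.0163
gripper_force: 98.3
```

Same rocking sequence, with the pivot in the same relative place.

```bash
python3 -m handwheel '[[[-1.9,0,-0.7],[0,0.4,0],1],[[-1.9,0,-0.7],[0,0.4,0],1],[[-1.9,0,-0.7],[0,0.4,0],1],[[-1.9,0,-0.7],[0,0.4,0],1],[[-1.9,0,-0.7],[0,0.4,0],1],[[-1.9,0,-0.7],[0,0.4,0],1],[[-1.9,0,-0.7],[0,0.4,0],1],[[-1.9,0,-0.7],[0,0.4,0],1],[[0,0,0],[0,0,0],1]]'
python3 -m handwheel '[[[-1.8,0,-0.6],[0,0,0],1],[[-1.8,0,-0.6],[0,0,0],1],[[-1.8,0,-0.6],[0,0,0],1],[[-1.6,0,-0.6],[0,0,0],1],[[0,0,0],[0,0,0],1]]'
python3 -m handwheel '[[[1,0,-3],[0,0,0],1],[[1,0,-3],[0,0,0],1],[[0,0,0],[0,0,0],1]]'
```

```text
clock: 22.22
position: [0.5584, -0.2008, 0.0717]
ee_rot: [-0.165, -0.019, 0.986, -0.004]
contact_force: [2.7, -0.2, 2.6]
width: 0.0159
gripper_force: 98.5
clock: 22.85
position: [0.5639, -0.2, 0.071]
ee_rot: [-0.167, -0.018, 0.986, -0.003]
contact_force: [0.1, -0.1, -2.1]
width: 0.0161
gripper_force: 97.9
clock: 23.22
position: [0.5643, -0.2003, 0.0782]
ee_rot: [-0.166, -0.018, 0.986, -0.003]
contact_force: [-1.3, 0.5, -0.7]
width: 0.0162
gripper_force: 97.9
```

```bash
python3 -m handwheel '[[[7,0,-20],[0,0,0],1],[[10,0,-28],[0,0,0],1],[[10,0,-30],[0,-0.8,0],1],[[4,0,-20],[0,-0.8,0],1],[[0,40,0],[0,-0.8,0],1],[[0,45,0],[0,-0.8,0],1],[[-6,46,0],[0,0,0.2],1],[[-6,46,0],[0,0,0.2],1],[[-6,46,0],[0,0,0.2],1],[[-6,46,0],[0,0,0.2],1],[[-6,46,0],[0,0,0.2],1],[[-6,46,0],[0,0,0.3],1],[[0,46,0],[0,0,0],1],[[0,0,0],[0,0,0],1],[[0,0,0],[0,0,0],1]]'
python3 - <<'E'
from h import *
go([.635,.2184,.075],down(np.radians(84.5)))
E
```

```text
clock: 25.1
position: [0.6063, 0.2054, 0.1804]
ee_rot: [-0.001, 0.049, 0.999, -0.001]
contact_force: [-0.3, 0.3, -1.5]
width: 0.0159
gripper_force: 98.1
shift [-27.4  15.9 105.3] turn [-0.01 -0.01 -0.02]
```

```bash
python3 -m handwheel '[[[-14,8,15],[0,0,0],1],[[-13,8,30],[0,0,0],1],[[0,0,30],[0,0,0],1],[[0,0,25],[0,0,0],1],[[0,0,12],[0,0,0],1],[[0,0,4],[0,0,0],1],[[0,0,2],[0,0,0],1],[[0,0,0],[0,0,0],1]]'
python3 -m handwheel '[[[0,0,2],[0,0,0],1],[[0,0,0],[0,0,0],1]]'
python3 -m handwheel '[[[0,0,1.5],[0,0,0],1],[[0,0,0],[0,0,0],1]]'
```

```text
clock: 26.1
position: [0.6359, 0.2192, 0.0636]
ee_rot: [0.001, 0.049, 0.999, 0.0]
contact_force: [-0.4, 0.4, -1.1]
width: 0.0162
gripper_force: 98.1
clock: 26.35
position: [0.6353, 0.2192, 0.061]
ee_rot: [0.0, 0.049, 0.999, 0.0]
contact_force: [0.5, 0.3, -1.6]
width: 0.0164
gripper_force: 98.1
clock: 26.6
position: [0.6352, 0.2191, 0.059]
ee_rot: [-0.0, 0.049, 0.999, 0.0]
contact_force: [-0.2, 0.9, -2.2]
width: 0.0158
gripper_force: 98.1
```

```bash
python3 -m handwheel '[[[0,0,1.5],[0,0,0],1],[[0,0,0],[0,0,0],1]]'
python3 -m handwheel '[[[0,0,1.5],[0,0,0],1],[[0,0,0],[0,0,0],1]]'
python3 -m handwheel '[[[0,0,1],[0,0,0],1],[[0,0,0],[0,0,0],1]]'
```

```text
clock: 26.85
position: [0.6351, 0.2191, 0.0574]
ee_rot: [-0.0, 0.049, 0.999, -0.0]
contact_force: [0.3, 0.1, -1.5]
width: 0.0161
gripper_force: 98.1
clock: 27.1
position: [0.6355, 0.2191, 0.0564]
ee_rot: [0.0, 0.049, 0.999, 0.0]
contact_force: [0.1, 0.2, 0.8]
width: 0.0163
gripper_force: 98.5
clock: 27.35
position: [0.6356, 0.2191, 0.0563]
ee_rot: [0.001, 0.049, 0.999, 0.0]
contact_force: [-0.1, -0.6, 5.2]
width: 0.016
gripper_force: 99.2
```

Now the black breaker at about (.546, -.331).

```bash
python3 -m handwheel '[[[0,0,0],[0,0,0],0.5],[[0,0,0],[0,0,0],0.3],[[0,0,0],[0,0,0],0.3],[[0,0,-15],[0,0,0],0.3],[[0,0,-35],[0,0,0],0.2],[[0,0,-50],[0,0,0],0],[[0,0,-20],[0,0,0],0],[[6,-46,0],[0,0,-0.2],0],[[6,-46,0],[0,0,-0.2],0],[[6,-46,0],[0,0,-0.2],0],[[6,-46,0],[0,0,-0.2],0],[[6,-46,0],[0,0,-0.2],0],[[6,-46,0],[0,0,-0.3],0],[[6,-46,0],[0,0,0],0],[[6,-46,0],[0,0,0],0],[[6,-46,0],[0,0,0],0],[[6,-46,0],[0,0,0],0],[[6,-46,0],[0,0,0],0],[[0,-40,0],[0,0,0],0],[[0,0,0],[0,0,0],0],[[0,0,0],[0,0,0],0]]' 100 || true
python3 - <<'E'
from h import *
go([.546,-.331,.068],down(np.radians(92.2)))
E
```

```text
shift [  34.9 -556.3  -11.9] turn [ 0.    0.01 -1.31]schema error: expected 1 to 20 rows
```

```bash
python3 -m handwheel '[[[0,0,0],[0,0,0],0.5],[[0,0,0],[0,0,0],0.3],[[0,0,0],[0,0,0],0.3],[[0,0,-15],[0,0,0],0.3],[[0,0,-35],[0,0,0],0.2],[[0,0,-50],[0,0,0],0],[[0,0,-10],[0,0,0],0]]' 100
python3 -m handwheel '[[[6,-46,0],[0,0,-0.2],0],[[6,-46,0],[0,0,-0.2],0],[[6,-46,0],[0,0,-0.2],0],[[6,-46,0],[0,0,-0.2],0],[[6,-46,0],[0,0,-0.2],0],[[6,-46,0],[0,0,-0.3],0],[[6,-46,0],[0,0,0],0],[[6,-46,0],[0,0,0],0],[[6,-46,0],[0,0,0],0],[[6,-46,0],[0,0,0],0],[[6,-46,0],[0,0,0],0],[[0,-40,0],[0,0,0],0],[[0,0,0],[0,0,0],0],[[0,0,0],[0,0,0],0]]'
python3 - <<'E'
from h import *
go([.546,-.331,.068],down(np.radians(92.2)))
E
```

```text
clock: 28.22
position: [0.6378, 0.2197, 0.1706]
ee_rot: [0.004, 0.049, 0.999, 0.001]
contact_force: [-0.9, 0.7, 0.0]
width: 0.0427
gripper_force: 0.0
clock: 29.98
position: [0.5661, -0.325, 0.1646]
ee_rot: [-0.001, -0.018, 1.0, 0.001]
contact_force: [0.1, 0.7, -0.0]
width: 0.0428
gripper_force: 0.0
shift [20.2 -5.4 96.6] turn [ 0.02 -0.01 -0.02]
```

```bash
python3 -m handwheel '[[[10,-5,0],[0,0,0],0],[[10,0,15],[0,0,0],0],[[0,0,20],[0,0,0],0],[[0,0,25],[0,0,0],0],[[0,0,24],[0,0,0],0],[[0,0,13],[0,0,0],0],[[0,0,0],[0,0,0],0.3],[[0,0,0],[0,0,0],0.5],[[0,0,0],[0,0,0],0.6],[[0,0,0],[0,0,0],1],[[0,0,0],[0,0,0],1],[[0,0,0],[0,0,0],1]]'
```

```text
clock: 31.48
position: [0.5475, -0.332, 0.0695]
ee_rot: [0.001, -0.019, 1.0, -0.001]
contact_force: [-0.8, 0.0, 5.9]
width: 0.0164
gripper_force: 98.4
```

```bash
python3 -m handwheel '[[[-1.9,0,-0.7],[0,0.4,0],1],[[-1.9,0,-0.7],[0,0.4,0],1],[[-1.9,0,-0.7],[0,0.4,0],1],[[-1.9,0,-0.7],[0,0.4,0],1],[[-1.9,0,-0.7],[0,0.4,0],1],[[-1.9,0,-0.7],[0,0.4,0],1],[[-1.9,0,-0.7],[0,0.4,0],1],[[-1.9,0,-0.7],[0,0.4,0],1],[[0,0,0],[0,0,0],1]]'
python3 -m handwheel '[[[-1.8,0,-0.6],[0,0,0],1],[[-1.8,0,-0.6],[0,0,0],1],[[-1.8,0,-0.6],[0,0,0],1],[[-1.6,0,-0.6],[0,0,0],1],[[0,0,0],[0,0,0],1]]'
python3 -m handwheel '[[[1,0,-3],[0,0,0],1],[[1,0,-3],[0,0,0],1],[[0,0,0],[0,0,0],1]]'
```

```text
clock: 32.6
position: [0.5641, -0.3313, 0.0717]
ee_rot: [-0.166, -0.019, 0.986, -0.004]
contact_force: [1.4, 0.4, 3.3]
width: 0.0159
gripper_force: 98.5
clock: 33.22
position: [0.57, -0.3304, 0.0709]
ee_rot: [-0.167, -0.018, 0.986, -0.003]
contact_force: [0.3, 0.3, -1.1]
width: 0.0162
gripper_force: 97.8
clock: 33.6
position: [0.5703, -0.3307, 0.0782]
ee_rot: [-0.166, -0.018, 0.986, -0.003]
contact_force: [0.1, 0.6, -1.0]
width: 0.016
gripper_force: 97.8
```

```bash
python3 -m handwheel '[[[7,0,-20],[0,0,0],1],[[10,0,-28],[0,0,0],1],[[10,0,-30],[0,-0.8,0],1],[[4,0,-20],[0,-0.8,0],1],[[0,40,0],[0,-0.8,0],1],[[0,45,0],[0,-0.8,0],1],[[0,46,0],[0,0,0.2],1],[[0,46,0],[0,0,0.2],1],[[0,46,0],[0,0,0.2],1],[[0,46,0],[0,0,0.2],1],[[0,46,0],[0,0,0.2],1],[[0,46,0],[0,0,0.3],1],[[0,46,0],[0,0,0],1],[[0,46,0],[0,0,0],1],[[0,46,0],[0,0,0],1],[[0,0,0],[0,0,0],1],[[0,0,0],[0,0,0],1]]'
python3 - <<'E'
from h import *
c=Cam("wrist");cv2.imwrite("pics/w5.png",c.im)
s=readout.get_state(); print(s["position"],rot(s).as_matrix().round(3))
go([.5375,.1736,.064],down(np.radians(84.5)))
E
```

```text
clock: 35.72
position: [0.5855, 0.1671, 0.1805]
ee_rot: [-0.0, 0.049, 0.999, -0.001]
contact_force: [-0.0, 0.0, -1.8]
width: 0.0163
gripper_force: 98.1
[0.58558272 0.16664955 0.18061415] [[-0.995  0.099 -0.   ]
 [ 0.099  0.995 -0.001]
 [ 0.    -0.001 -1.   ]]
shift [ 48.5   2.3 116.6] turn [-0.01 -0.   -0.03]
```

View pics/w5.png

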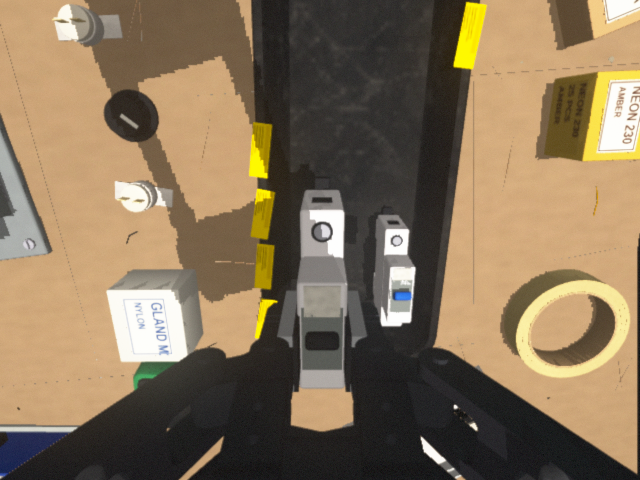

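The blue breaker stands upright in the tray at (396,270). Setting the black one down in front.

```bash
python3 -m handwheel '[[[24,1,0],[0,0,0],1],[[24,1,0],[0,0,0],1],[[0,0,30],[0,0,0],1],[[0,0,40],[0,0,0],1],[[0,0,30],[0,0,0],1],[[0,0,14],[0,0,0],1],[[0,0,4],[0,0,0],1],[[0,0,0],[0,0,0],1]]'
python3 -m handwheel '[[[0,0,2],[0,0,0],1],[[0,0,0],[0,0,0],1]]'
python3 -m handwheel '[[[0,0,2],[0,0,0],1],[[0,0,0],[0,0,0],1]]'
python3 -m handwheel '[[[0,0,1.5],[0,0,0],1],[[0,0,0],[0,0,0],1]]'
```

```text
clock: 36.78
position: [0.5391, 0.174, 0.0634]
ee_rot: [0.001, 0.05, 0.999, 0.0]
contact_force: [0.7, -0.0, -1.6]
width: 0.0166
gripper_force: 98.0
clock: 37.02
position: [0.5387, 0.1744, 0.0613]
ee_rot: [0.001, 0.049, 0.999, 0.0]
contact_force: [0.5, -0.7, -1.0]
width: 0.0162
gripper_force: 98.0
clock: 37.28
position: [0.5382, 0.1743, 0.0586]
ee_rot: [-0.0, 0.049, 0.999, 0.0]
contact_force: [-0.6, -0.3, -1.1]
width: 0.0162
gripper_force: 98.0
clock: 37.52
position: [0.5382, 0.1743, 0.057]
ee_rot: [-0.0, 0.049, 0.999, -0.0]
contact_force: [0.8, 0.5, -0.8]
width: 0.0158
gripper_force: 98.0
```

```bash
python3 -m handwheel '[[[0,0,1.5],[0,0,0],1],[[0,0,0],[0,0,0],1]]'
python3 -m handwheel '[[[0,0,0],[0,0,0],0.5],[[0,0,0],[0,0,0],0.3],[[0,0,0],[0,0,0],0.3],[[0,0,-15],[0,0,0],0.3],[[0,0,-35],[0,0,0],0.2],[[0,0,-50],[0,0,0],-0.2],[[0,0,-50],[0,0,-0.4],-0.2],[[0,-45,0],[0,0,-0.4],-0.2],[[0,-45,0],[0,0,0],-0.2],[[0,-45,0],[0,0,0],-0.2],[[0,0,0],[0,0,0],-0.2],[[0,0,0],[0,0,0],-0.2]]'
python3 - <<'E'
from h import *
c=Cam("wrist");cv2.imwrite("pics/w6.png",c.im)
s=readout.get_state(); print(s["position"],rot(s).as_matrix().round(3))
E
```

```text
clock: 37.78
position: [0.5385, 0.1743, 0.0564]
ee_rot: [0.0, 0.049, 0.999, 0.0]
contact_force: [-0.4, -0.7, 4.2]
width: 0.016
gripper_force: 98.9
clock: 39.28
position: [0.5346, 0.0396, 0.2064]
ee_rot: [0.001, 0.008, 1.0, 0.0]
contact_force: [-0.6, 0.7, -0.3]
width: 0.0512
gripper_force: 0.0
[0.53450813 0.04007268 0.20619976] [[-1.     0.015  0.001]
 [ 0.015  1.     0.001]
 [-0.001  0.001 -1.   ]]
```

View pics/w6.png

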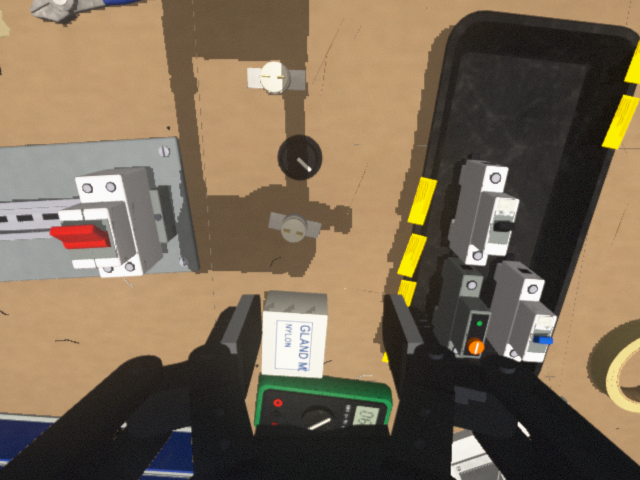

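Run:
```python
from h import *
c=Cam("wrist",False)
im=cv2.imread("pics/w6.png")
for u,z in [((275,78),.019),((300,157),.02),((293,230),.019),((248,78),.002),((305,81),.002),((270,221),.002),((320,232),.002)]: print(u,c.plane(u,z).round(4))
go([.555,.019,.05],down(np.radians(90)))
```

```text
(275, 78) [0.4266 0.0041 0.019 ]
(300, 157) [0.4901 0.0224 0.02  ]
(293, 230) [0.5564 0.0138 0.019 ]
(248, 78) [ 0.4247 -0.021   0.002 ]
(305, 81) [0.4278 0.0278 0.002 ]
(270, 221) [ 0.5521 -0.0095  0.002 ]
(320, 232) [0.5639 0.0385 0.002 ]
shift [-20.7 -20.9 156.2] turn [ 0.01  0.01 -0.14]
```

```bash
python3 -m handwheel '[[[-12,-13,40],[0,0,0.8],-0.2],[[-11,-13,50],[0,0,0.9],-0.2],[[0,0,50],[0,0,0],-0.2],[[0,0,10],[0,0,0],-0.2],[[0,0,0],[0,0,0],-0.2]]' 30
python3 - <<'E'
from h import *
go([.5572,.014,.006],down(np.radians(77)))
E
```

```text
clock: 39.95
position: [0.5563, 0.013, 0.056]
ee_rot: [0.0, 0.096, 0.995, 0.0]
contact_force: [1.0, 0.5, 0.8]
width: 0.0514
gripper_force: 0.0
shift [-0.7  1.1 50. ] turn [0.   0.   0.34]
```

```bash
python3 -m handwheel '[[[0,1,20],[0,0,0],-0.2],[[0,0,18],[0,0,0],-0.2],[[0,0,10],[0,0,0],-0.2],[[0,0,0],[0,0,0],-0.2],[[0,0,0],[0,0,0],0.2],[[0,0,0],[0,0,0],0.5],[[0,0,0],[0,0,0],1],[[0,0,0],[0,0,0],1],[[0,0,0],[0,0,0],1]]' 30
```

```text
clock: 41.08
position: [0.5569, 0.0131, 0.0088]
ee_rot: [0.001, 0.096, 0.995, 0.0]
contact_force: [-0.2, 0.3, 5.9]
width: 0.0227
gripper_force: 29.2
```

```bash
python3 -m handwheel '[[[0,0,-20],[0,0,0],1],[[0,0,-50],[0,0,0],1],[[0,0,-55],[0,0,0],1],[[20,20,0],[0,0,0],1],[[20,40,0],[0,0,0],1],[[20,45,0],[0,0,0],1],[[20,45,0],[0,0,0],1],[[20,40,0],[0,0,0],1],[[0,0,0],[0,0,0],1],[[0,0,0],[0,0,0],1]]'
python3 - <<'E'
from h import *
go([.4768,.2215,.016],down(np.radians(84.5)))
E
```

```text
clock: 42.32
position: [0.4944, 0.2184, 0.1326]
ee_rot: [0.0, 0.096, 0.995, -0.0]
contact_force: [0.2, -0.6, -1.3]
width: 0.0226
gripper_force: 29.6
shift [ 17.9  -0.2 116.6] turn [-0.01  0.   -0.92]
```

```bash
python3 -m handwheel '[[[18,0,10],[0,0,-0.9],1],[[0,0,40],[0,0,0],1],[[0,0,40],[0,0,0],1],[[0,0,20],[0,0,0],1],[[0,0,4],[0,0,0],1],[[0,0,0],[0,0,0],1]]'
python3 -m handwheel '[[[0,0,2],[0,0,0],1],[[0,0,0],[0,0,0],1]]'
python3 -m handwheel '[[[0,0,2],[0,0,0],1],[[0,0,0],[0,0,0],1]]'
python3 -m handwheel '[[[0,0,1.5],[0,0,0],1],[[0,0,0],[0,0,0],1]]'
```

```text
clock: 43.08
position: [0.4776, 0.2216, 0.019]
ee_rot: [0.0, 0.05, 0.999, 0.0]
contact_force: [-0.4, -0.7, 0.0]
width: 0.0222
gripper_force: 29.6
clock: 43.32
position: [0.4773, 0.2223, 0.0174]
ee_rot: [0.001, 0.049, 0.999, 0.0]
contact_force: [-0.2, 0.0, -0.9]
width: 0.0226
gripper_force: 29.6
clock: 43.58
position: [0.4767, 0.2223, 0.0147]
ee_rot: [0.0, 0.049, 0.999, 0.0]
contact_force: [0.7, -0.6, 0.2]
width: 0.0223
gripper_force: 29.6
clock: 43.82
position: [0.4766, 0.2222, 0.013]
ee_rot: [-0.0, 0.049, 0.999, -0.0]
contact_force: [-0.9, -0.0, 0.2]
width: 0.0228
gripper_force: 29.6
```

```bash
python3 -m handwheel '[[[0,0,1.5],[0,0,0],1],[[0,0,0],[0,0,0],0.4],[[0,0,0],[0,0,0],0.2],[[0,0,0],[0,0,0],0.2],[[0,0,-20],[0,0,0],0.2],[[0,0,-50],[0,0,0],0],[[0,0,-40],[0,0,0],-0.2],[[5,-44,0],[0,0,0],-0.2],[[5,-44,0],[0,0,0],-0.2],[[5,-44,0],[0,0,0],-0.2],[[5,-44,0],[0,0,0],-0.2],[[5,-44,0],[0,0,0],-0.2],[[0,0,0],[0,0,0],-0.2],[[0,0,0],[0,0,0],-0.2]]'
python3 - <<'E'
from h import *
c=Cam("wrist")
cv2.imwrite("pics/w7.png",c.im)
print(readout.get_state()["position"],"pred px th_a",c.px([.4266,.0041,.019]).round(),"knob",c.px([.4901,.0224,.02]).round())
go([.4266,.0041,.056],down(np.radians(86)))
E
```

```text
clock: 45.58
position: [0.4303, 0.0061, 0.1218]
ee_rot: [0.0, 0.05, 0.999, 0.0]
contact_force: [0.4, -0.0, -0.3]
width: 0.0513
gripper_force: 0.0
[0.43042256 0.00647641 0.12171756] pred px th_a [318. 230.] knob [351. 310.]
shift [ 3.6 -2.8 65.7] turn [ 0.01  0.   -0.28]
```

View pics/w7.png

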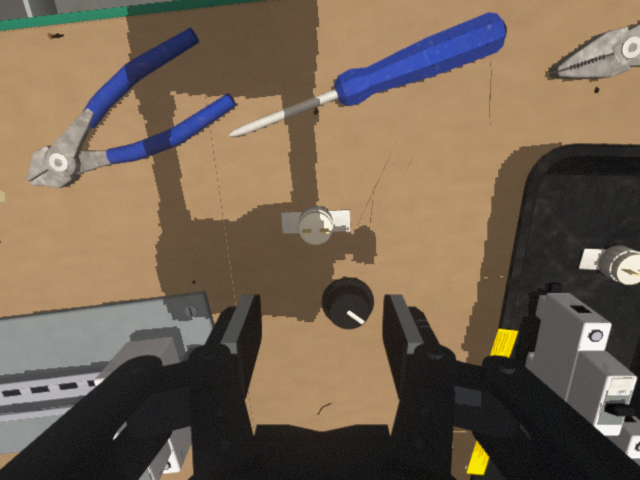

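```bash
python3 - <<'E'
from h import *
c=Cam("wrist",False);print(c.plane((316,226),.019).round(4),c.plane((348,303),.02).round(4))
E
python3 -m handwheel '[[[5,-3,20],[0,0,-0.2],-0.2],[[0,0,40],[0,0,0],-0.2],[[0,0,40],[0,0,0],-0.2],[[0,0,13],[0,0,0],-0.2],[[0,0,0],[0,0,0],-0.2],[[0,0,0],[0,0,0],0.2],[[0,0,0],[0,0,0],0.5],[[0,0,0],[0,0,0],1],[[0,0,0],[0,0,0],1],[[0,0,0],[0,0,0],1]]' 30
```

```text
[0.4237 0.0038 0.019 ] [0.4839 0.021  0.02  ]
clock: 46.88
position: [0.4259, 0.0035, 0.0096]
ee_rot: [0.001, 0.039, 0.999, 0.0]
contact_force: [0.9, 3.2, 6.6]
width: 0.0223
gripper_force: 29.6
```

```bash
python3 -m handwheel '[[[0,0,-20],[0,0,0],1],[[0,0,-40],[0,0,0],1],[[0,0,-35],[0,0,0],1],[[0,45,0],[0,0,0],1],[[0,50,0],[0,0,0],1],[[0,50,0],[0,0,0],1],[[0,48,0],[0,0,0],1],[[0,0,0],[0,0,0],1],[[0,0,0],[0,0,0],1]]'
python3 - <<'E'
from h import *
go([.4425,.1977,.02],down(np.radians(84.5)))
E
```

```text
clock: 48.0
position: [0.4393, 0.1951, 0.1035]
ee_rot: [-0.0, 0.039, 0.999, -0.0]
contact_force: [0.2, -0.6, -1.1]
width: 0.0229
gripper_force: 29.6
shift [-3.   2.9 83.4] turn [-0.01 -0.01  0.18]
```

```bash
python3 -m handwheel '[[[-3,3,10],[0,0,0.15],1],[[0,0,40],[0,0,0],1],[[0,0,30],[0,0,0],1],[[0,0,5],[0,0,0],1],[[0,0,2],[0,0,0],1],[[0,0,2],[0,0,0],1],[[0,0,0],[0,0,0],1]]'
python3 -m handwheel '[[[0,0,2],[0,0,0],1],[[0,0,0],[0,0,0],1]]'
python3 -m handwheel '[[[0,0,0],[0,0,0],0.4],[[0,0,0],[0,0,0],0.2],[[0,0,0],[0,0,0],0.2],[[0,0,-20],[0,0,0],0.2],[[0,0,-40],[0,0,0],0],[[0,0,-40],[0,0,0],-0.4],[[0,-44,0],[0,0,0],-0.4],[[0,-44,0],[0,0,0],-0.4],[[-8,-44,0],[0,0,0.9],-0.4],[[-8,-44,0],[0,0,0.9],-0.4],[[0,0,0],[0,0,0],-0.4]]'
python3 - <<'E'
from h import *
go([.484,.021,.06],down(np.radians(84.5)))
E
```

```text
clock: 48.88
position: [0.4437, 0.1985, 0.0154]
ee_rot: [0.001, 0.047, 0.999, 0.0]
contact_force: [0.9, 0.4, -0.7]
width: 0.0227
gripper_force: 29.6
clock: 49.12
position: [0.4431, 0.1985, 0.0128]
ee_rot: [0.0, 0.047, 0.999, 0.0]
contact_force: [-0.8, -0.5, -0.3]
width: 0.0222
gripper_force: 29.6
clock: 50.5
position: [0.4385, 0.0192, 0.1127]
ee_rot: [0.0, 0.143, 0.99, -0.0]
contact_force: [-0.3, 0.2, -0.2]
width: 0.0594
gripper_force: 0.0
shift [-43.1  14.6  52.7] turn [-0.01  0.   -1.82]
```

```bash
python3 -m handwheel '[[[-15,5,0],[0,0,0],-0.4],[[-15,5,0],[0,0,0],-0.4],[[-13,4,0],[0,0,0],-0.4],[[0,0,0],[0,0,1],-0.4],[[0,0,0],[0,0,1],-0.4],[[0,0,0],[0,0,1],-0.4],[[0,0,0],[0,0,1],-0.4],[[0,0,0],[0,0,1],-0.4],[[0,0,0],[0,0,1],-0.4],[[0,0,0],[0,0,1],-0.4],[[0,0,0],[0,0,1],-0.4],[[0,0,0],[0,0,1],-0.4],[[0,0,0],[0,0,1],-0.4],[[0,0,0],[0,0,1],-0.4],[[0,0,0],[0,0,1],-0.4],[[0,0,0],[0,0,1],-0.4],[[0,0,0],[0,0,0],-0.4],[[0,0,0],[0,0,0],-0.4]]'
python3 - <<'E'
from h import *
go([.486,.0215,.004],down(np.radians(-5.5)))
E
```

```text
clock: 52.75
position: [0.484, 0.0234, 0.1125]
ee_rot: [-0.0, 0.732, 0.682, 0.0]
contact_force: [-0.6, 0.1, 0.3]
width: 0.0598
gripper_force: 0.0
shift [ -1.8   2.2 108.5] turn [-0.   -0.    0.24]
```

```bash
python3 -m handwheel '[[[-2,2,20],[0,0,0.2],-0.4],[[0,0,40],[0,0,0],-0.4],[[0,0,35],[0,0,0],-0.4],[[0,0,12],[0,0,0],-0.4],[[0,0,0],[0,0,0],-0.4],[[0,0,0],[0,0,0],0],[[0,0,0],[0,0,0],0.3],[[0,0,0],[0,0,0],1],[[0,0,0],[0,0,0],1]]' 25
```

```text
clock: 53.88
position: [0.4867, 0.0208, 0.007]
ee_rot: [0.001, 0.739, 0.673, 0.001]
contact_force: [0.3, 0.7, 7.4]
width: 0.0338
gripper_force: 24.4
```

```bash
python3 -m handwheel '[[[0,0,-10],[0,0,0],1],[[0,0,-40],[0,0,0],1],[[0,0,-50],[0,0,0],1],[[0,0,-20],[0,0,0],1],[[0,0,0],[0,0,0],1]]'
python3 - <<'E'
from h import *
c=Cam("wrist");cv2.imwrite("pics/w8.png",c.im)
E
```

```text
clock: 54.5
position: [0.4866, 0.0208, 0.1277]
ee_rot: [0.002, 0.739, 0.673, 0.002]
contact_force: [-0.6, -0.2, -0.2]
width: 0.034
gripper_force: 23.5
```

View pics/w8.png

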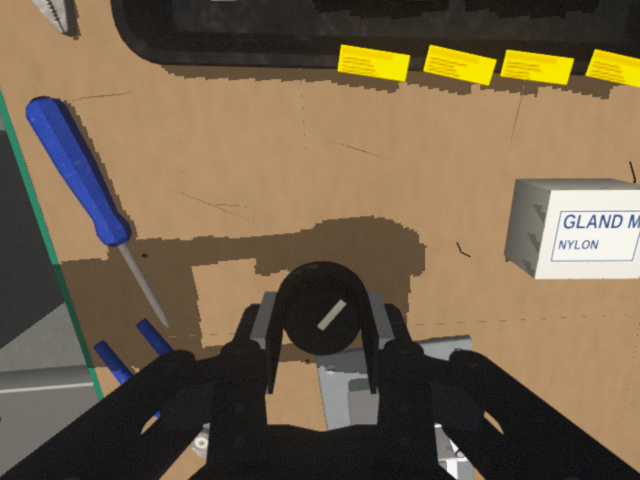

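Run:
```python
from h import *
c=Cam("wrist",False);s=readout.get_state()
k=c.plane((321,308),s["position"][2]+.010);print("knob",k.round(4),(rot(s).inv().apply(k-s["position"])*1000).round(1))
go([.5386,.2166,.06],down(np.radians(-5.5)))
```

```text
knob [0.487  0.0279 0.1362] [  7.1   1.  -10. ]
shift [199.8  34.6  66.3] turn [ 0.01 -0.    0.02]
```

```bash
python3 -m handwheel '[[[40,7,0],[0,0,0],1],[[40,7,0],[0,0,0],1],[[40,7,0],[0,0,0],1],[[40,7,0],[0,0,0],1],[[40,7,0],[0,0,0],1],[[0,0,0],[0,0,0],1],[[0,0,30],[0,0,0],1],[[0,0,35],[0,0,0],1],[[0,0,30],[0,0,0],1],[[0,0,12],[0,0,0],1],[[0,0,0],[0,0,0],1]]'
```

```text
clock: 55.92
position: [0.538, 0.216, 0.0176]
ee_rot: [-0.001, 0.74, 0.673, -0.001]
contact_force: [-0.2, -0.1, 0.1]
width: 0.0338
gripper_force: 23.5
```

```bash
python3 -m handwheel '[[[0,0,1.5],[0,0,0],1],[[0,0,0],[0,0,0],0.1],[[0,0,0],[0,0,0],-0.1],[[0,0,0],[0,0,0],-0.1],[[0,0,-20],[0,0,0],-0.1],[[0,0,-50],[0,0,0],-0.1],[[0,0,-50],[0,0,0],-0.1],[[0,0,-50],[0,0,0],-1],[[-45,0,0],[0,0,0],-1],[[-45,0,0],[0,0,0],-1],[[-30,0,0],[0,0,0],-1],[[0,0,0],[0,0,0],-1],[[0,0,0],[0,0,0],-1]]'
python3 - <<'E'
from h import *
s=readout.get_state();print(s["position"])
c=Cam("wrist");cv2.imwrite("pics/w9.png",c.im)
E
```

```text
clock: 57.55
position: [0.5279, 0.0978, 0.1873]
ee_rot: [-0.0, 0.74, 0.673, 0.0]
contact_force: [0.5, -0.3, 0.4]
width: 0.0854
gripper_force: 0.0
[0.52789037 0.09783486 0.18727534]
```

View pics/w9.png

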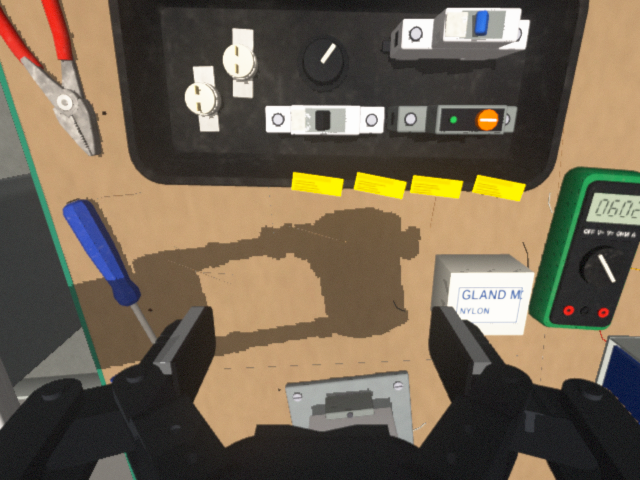

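Run:
```python
from h import *
c=Cam("wrist",False)
for u in [(453,292),(527,290),(525,333),(456,331)]: print(c.plane(u,.045).round(4))
go([.652,-.067,.19])
```

```text
[0.6334 0.0266 0.045 ]
[0.6953 0.0227 0.045 ]
[ 0.6967 -0.019   0.045 ]
[ 0.6366 -0.0115  0.045 ]
shift [-152.9  138.9   -2.9] turn [0. 0. 0.]
```

```bash
python3 -m handwheel '[[[-36,37,-5],[0,0,0],-1],[[-36,37,-5],[0,0,0],-1],[[-36,37,-5],[0,0,0],-1],[[0,0,0],[0,0,0],-1],[[0,0,0],[0,0,0],-1]]'
cat >> h.py <<'E'
def rect(c,mask,z,near):
    """top-face rectangle of the mask's blob nearest to pixel `near`"""
    mask=cv2.morphologyEx(mask.astype(np.uint8)*255,cv2.MORPH_CLOSE,np.ones((9,9)))
    mask=cv2.morphologyEx(mask,cv2.MORPH_OPEN,np.ones((5,5)))
    cs=[k for k in cv2.findContours(mask,cv2.RETR_EXTERNAL,cv2.CHAIN_APPROX_NONE)[0] if cv2.contourArea(k)>800]
    k=min(cs,key=lambda k:np.linalg.norm(k[:,0].mean(0)-near))
    W=np.array([c.plane(p,z)[:2] for p in k[:,0]])
    r=cv2.minAreaRect((W*1000).astype(np.float32)); print("px",cv2.boundingRect(k),"centre",np.round(r[0],1),"size",np.round(r[1],1),"angle",round(r[2],1),"fill",round(cv2.contourArea((W*1000).astype(np.float32))/(r[1][0]*r[1][1]),3))
    return r
E
python3 - <<'E'
from h import *
c=Cam("wrist");print(readout.get_state()["position"],c.o.round(3))
np.save("im_g.npy",c.im)
p=c.px([.659,.009,.045]);print(p.round())
hsv=cv2.cvtColor(c.im,cv2.COLOR_BGR2HSV)
x,y=p.astype(int)
print("row V",hsv[y,x-120:x+121:8,2].tolist(),"S",hsv[y,x-120:x+121:8,1].tolist())
print("col V",hsv[max(0,y-140):y+120:8,x+30,2].tolist(),"S",hsv[max(0,y-140):y+120:8,x+30,1].tolist())
for t in (150,180,200,220):
    rect(c,(hsv[...,1]<50)&(hsv[...,2]>t),.045,p)
E
```

```text
clock: 58.22
position: [0.6277, -0.0193, 0.2015]
ee_rot: [-0.001, 0.739, 0.674, -0.0]
contact_force: [0.2, 0.3, 0.9]
width: 0.0856
gripper_force: 0.0
[ 0.62739223 -0.01904579  0.20166469] [0.637 0.06  0.343]
[356. 180.]
row V [164, 168, 168, 169, 172, 169, 171, 164, 170, 169, 172, 238, 238, 239, 243, 239, 242, 243, 243, 242, 232, 226, 169, 169, 67, 132, 48, 49, 42, 46, 40] S [104, 105, 109, 106, 104, 107, 104, 107, 105, 101, 104, 18, 11, 12, 12, 12, 11, 12, 10, 11, 11, 27, 104, 101, 107, 151, 32, 31, 43, 28, 26]
col V [242, 243, 243, 169, 169, 173, 171, 165, 170, 171, 171, 169, 138, 239, 237, 160, 200, 243, 243, 243, 234, 233, 99, 96, 97, 94, 91, 109, 94, 94, 93, 94, 92] S [255, 255, 255, 106, 103, 105, 109, 105, 104, 104, 104, 106, 76, 18, 18, 73, 17, 10, 10, 10, 16, 20, 88, 96, 97, 95, 98, 63, 100, 98, 101, 109, 105]
px (318, 138, 89, 75) centre [663.3  11.4] size [59.1 69.3] angle 84.7 fill 0.982
px (318, 138, 89, 75) centre [663.3  11.4] size [59.  69.3] angle 84.7 fill 0.975
px (319, 138, 88, 75) centre [663.5  11.3] size [59.  68.6] angle 84.7 fill 0.969
px (319, 139, 88, 73) centre [663.4  11.4] size [57.5 68.4] angle 84.7 fill 0.991
```

Run:
```python
from h import *
go([.475,.295,.21])
```

```text
shift [ 298.7 -180.7   -7.8] turn [0. 0. 0.]
```

```bash
python3 -m handwheel '[[[37,-22.5,-1],[0,0,0],-1],[[37,-22.5,-1],[0,0,0],-1],[[37,-22.5,-1],[0,0,0],-1],[[37,-22.5,-1],[0,0,0],-1],[[37,-22.5,-1],[0,0,0],-1],[[37,-22.5,-1],[0,0,0],-1],[[37,-22.5,-1],[0,0,0],-1],[[37,-22.5,-1],[0,0,0],-1],[[0,0,0],[0,0,0],-1],[[0,0,0],[0,0,0],-1]]'
python3 - <<'E'
from h import *
c=Cam("wrist");print(c.o.round(3)); np.save("im_b.npy",c.im)
hsv=cv2.cvtColor(c.im,cv2.COLOR_BGR2HSV)
py=c.px([.525,.375,.05]);pb=c.px([.43,.377,.034]);print(py.round(),pb.round())
for p in (py,pb):
    x,y=p.astype(int)
    print("HSV row",hsv[y,max(x-100,0):x+101:6].tolist())
    print("HSV col",hsv[max(0,y-90):y+90:6,x].tolist())
E
```

```text
clock: 59.52
position: [0.4756, 0.2912, 0.2103]
ee_rot: [0.0, 0.739, 0.674, -0.0]
contact_force: [0.7, -1.0, -0.6]
width: 0.0853
gripper_force: 0.0
[0.484 0.371 0.352]
[375. 104.] [255. 113.]
HSV row [[25, 6, 251], [26, 7, 251], [20, 6, 251], [25, 6, 250], [19, 96, 237], [18, 118, 234], [16, 103, 194], [16, 101, 190], [16, 101, 190], [16, 101, 192], [17, 103, 194], [23, 180, 230], [22, 162, 221], [21, 7, 251], [25, 6, 251], [21, 7, 251], [21, 7, 251], [25, 6, 250], [25, 6, 250], [25, 6, 250], [21, 7, 251], [26, 7, 250], [21, 7, 251], [24, 182, 243], [17, 116, 197], [17, 103, 193], [16, 103, 193], [16, 103, 191], [16, 103, 191], [15, 104, 186], [16, 104, 189], [17, 105, 192], [15, 104, 187], [16, 108, 189]]
HSV col [[16, 103, 191], [17, 103, 188], [16, 103, 191], [16, 106, 190], [16, 103, 188], [16, 103, 188], [16, 104, 188], [16, 105, 187], [25, 181, 246], [25, 178, 246], [20, 41, 231], [13, 63, 194], [18, 48, 222], [25, 6, 250], [15, 57, 218], [26, 7, 250], [17, 54, 222], [24, 177, 243], [23, 178, 234], [15, 103, 124], [16, 100, 192], [17, 105, 191], [16, 108, 187], [17, 106, 187], 
[... 406 characters left out ...]
37], [26, 7, 251], [26, 7, 250], [23, 12, 250], [21, 28, 235], [18, 114, 230], [19, 118, 232], [16, 111, 140], [16, 102, 190], [15, 102, 195], [16, 101, 190], [16, 104, 192], [21, 179, 219], [25, 178, 243], [25, 174, 243]]
HSV col [[16, 105, 183], [15, 105, 185], [15, 101, 189], [16, 104, 188], [16, 105, 185], [16, 102, 187], [17, 101, 186], [15, 104, 189], [17, 103, 186], [19, 115, 237], [18, 116, 237], [16, 49, 208], [21, 20, 241], [15, 65, 157], [26, 7, 251], [20, 33, 235], [25, 6, 250], [20, 6, 251], [17, 88, 200], [18, 118, 232], [17, 120, 180], [16, 102, 158], [15, 105, 190], [15, 103, 193], [16, 102, 190], [16, 105, 190], [17, 103, 193], [17, 105, 189], [16, 104, 191], [16, 109, 188]]
```

Carton tops are brighter (V>222) than the bench (V≈190), so a mask works.

Run:
```python
from h import *
c=Cam("wrist",False); im=np.load("im_b.npy"); hsv=cv2.cvtColor(im,cv2.COLOR_BGR2HSV)
py=c.px([.525,.375,.05]);pb=c.px([.43,.377,.034])
for t in (205,215,222):
    m=hsv[...,2]>t
    print(t); ry=rect(c,m,.05,py); rb=rect(c,m,.034,pb)
```

```text
205
px (340, 59, 80, 65) centre [529.3 383. ] size [44.3 59.5] angle 86.3 fill 0.971
px (212, 60, 98, 89) centre [436.5 382.3] size [67.3 49.1] angle 16.6 fill 0.968
215
px (340, 59, 80, 65) centre [529.1 383.1] size [44.1 59.2] angle 86.5 fill 0.973
px (212, 60, 98, 89) centre [436.6 382.2] size [66.9 48.7] angle 16.7 fill 0.969
222
px (340, 59, 79, 65) centre [529. 383.] size [44.  58.8] angle 86.5 fill 0.971
px (213, 60, 97, 88) centre [436.7 382.2] size [66.6 48.6] angle 16.7 fill 0.966
```

```bash
python3 -m handwheel '[[[-35,12,0],[0,0,-1],-1],[[-35,12,0],[0,0,-1],-1],[[-30,20,0],[0,0,-1],-1],[[-20,25,0],[0,0,-1],-1],[[-20,25,0],[0,0,-1],-1],[[-20,25,0],[0,0,-1],-1],[[-20,25,0],[0,0,-1],-1],[[-10,30,0],[0,0,-1],-1],[[0,0,0],[0,0,-1],-1],[[0,0,0],[0,0,-1],-1],[[0,0,0],[0,0,-1],-1],[[0,0,0],[0,0,-1],-1],[[0,0,0],[0,0,-1],-1],[[0,0,0],[0,0,-1],-1],[[0,0,0],[0,0,-1],-1],[[0,0,0],[0,0,0],-1]]'
python3 - <<'E'
from h import *
go([.6633,.0114,.15],down(np.radians(84.7)))
E
```

```text
clock: 61.58
position: [0.6728, 0.1638, 0.2099]
ee_rot: [-0.0, 0.048, 0.999, -0.0]
contact_force: [0.2, -0.6, 0.1]
width: 0.0851
gripper_force: 0.0
shift [  -5.3 -152.6   60. ] turn [-0.   -0.   -0.04]
```

```bash
python3 -m handwheel '[[[-2,-38,0],[0,0,0],-1],[[-1,-38,0],[0,0,0],-1],[[-1,-38,0],[0,0,0],-1],[[-1,-38,0],[0,0,0],-1],[[0,0,30],[0,0,0],-1],[[0,0,30],[0,0,0],-1],[[0,0,0],[0,0,0],-1],[[0,0,0],[0,0,0],-1]]' 20
python3 - <<'E'
from h import *
go([.6633,.0114,.025],down(np.radians(84.7)))
E
```

```text
clock: 62.58
position: [0.6642, 0.013, 0.1512]
ee_rot: [0.001, 0.047, 0.999, -0.0]
contact_force: [0.4, -0.1, 0.4]
width: 0.0854
gripper_force: 0.0
shift [  0.9  -1.7 126.2] turn [ 0.    0.02 -0.02]
```

```bash
python3 -m handwheel '[[[1,-1.5,40],[0,0,0],-1],[[0,0,40],[0,0,0],-1],[[0,0,35],[0,0,0],-1],[[0,0,8],[0,0,0],-1],[[0,0,0],[0,0,0],-0.8],[[0,0,0],[0,0,0],-0.65],[[0,0,0],[0,0,0],-0.5],[[0,0,0],[0,0,0],-0.4],[[0,0,0],[0,0,0],-0.2],[[0,0,0],[0,0,0],-0.2]]' 20
python3 -m handwheel '[[[0,0,0],[0,0,0],-0.6],[[0,0,0],[0,0,0],-0.9],[[0,0,0],[0,0,0],-1],[[0,0,-20],[0,0,0],-1],[[0,0,-50],[0,0,0],-1],[[0,0,-50],[0,0,0],-1],[[0,0,-50],[0,0,0],-1],[[0,0,-10],[0,0,0],-1],[[0,0,0],[0,0,0],-1]]' 20
python3 - <<'E'
from h import *
c=Cam("wrist");hsv=cv2.cvtColor(c.im,cv2.COLOR_BGR2HSV);p=c.px([.6633,.0114,.045]);print(p)
for t in (180,215): rect(c,(hsv[...,1]<50)&(hsv[...,2]>t),.045,p)
go([.4366,.3822,.2],down(np.radians(106.6)))
E
```

```text
clock: 63.82
position: [0.6631, 0.0119, 0.0286]
ee_rot: [0.001, 0.047, 0.999, -0.0]
contact_force: [-1.2, -1.1, 5.3]
width: 0.0595
gripper_force: 22.4
clock: 64.95
position: [0.6623, 0.0121, 0.2073]
ee_rot: [0.0, 0.047, 0.999, 0.0]
contact_force: [-0.3, -0.2, 0.2]
width: 0.0853
gripper_force: 0.0
[320.48312387 214.70658791]
px (311, 173, 47, 46) centre [648.4  24.3] size [38.3 37.8] angle 84.6 fill 0.861
px (311, 174, 47, 42) centre [647.5  24.3] size [38.1 34.4] angle 84.6 fill 0.892
shift [258.5 347.5   6.4] turn [ 0.   -0.02 -3.66]
```

```bash
python3 -m handwheel '[[[26,34.7,0],[0,0,0],-1],[[26,34.7,0],[0,0,0],-1],[[26,34.7,0],[0,0,0],-1],[[26,34.7,0],[0,0,0],-1],[[26,34.7,0],[0,0,0],-1],[[26,34.7,0],[0,0,0],-0.5],[[26,34.7,0],[0,0,0],-0.5],[[26,34.7,0],[0,0,0],-0.5],[[26,34.7,0],[0,0,0],-0.5],[[25,34.7,0],[0,0,0],-0.5],[[0,0,30],[0,0,-0.92],-0.5],[[0,0,30],[0,0,-0.92],-0.5],[[0,0,30],[0,0,-0.92],-0.5],[[0,0,0],[0,0,-0.9],-0.5],[[0,0,0],[0,0,0],-0.5],[[0,0,0],[0,0,0],-0.5]]' 20
python3 - <<'E'
from h import *
go([.4366,.3822,.012],down(np.radians(106.6)))
E
```

```text
clock: 67.0
position: [0.4366, 0.3814, 0.1163]
ee_rot: [-0.001, -0.144, 0.99, -0.0]
contact_force: [-0.2, 0.9, 0.7]
width: 0.0642
gripper_force: 0.0
shift [ -0.4   0.8 104.3] turn [-0.   -0.01 -0.01]
```

```bash
python3 -m handwheel '[[[0,1,40],[0,0,0],-0.5],[[0,0,35],[0,0,0],-0.5],[[0,0,18],[0,0,0],-0.5],[[0,0,8],[0,0,0],-0.5],[[0,0,0],[0,0,0],-0.5],[[0,0,0],[0,0,0],-0.3],[[0,0,0],[0,0,0],-0.1],[[0,0,0],[0,0,0],0],[[0,0,0],[0,0,0],0.2],[[0,0,0],[0,0,0],0.2]]' 30
python3 -m handwheel '[[[0,0,-20],[0,0,0],0.2],[[0,0,-40],[0,0,0],0.2],[[0,0,-50],[0,0,0],0.2],[[0,0,-30],[0,0,0],0.2],[[0,0,0],[0,0,1],0.2],[[0,0,0],[0,0,1],0.2],[[0,0,0],[0,0,1],0.2],[[0,0,0],[0,0,0.65],0.2],[[0,0,0],[0,0,0],0.2]]'
python3 - <<'E'
from h import *
go([.6633,.0119,.12],down(np.radians(84.6)))
E
```

```text
clock: 68.25
position: [0.4374, 0.3833, 0.0174]
ee_rot: [0.001, -0.144, 0.99, 0.001]
contact_force: [-0.3, -0.0, 5.6]
width: 0.0493
gripper_force: 32.8
clock: 69.38
position: [0.4362, 0.3824, 0.1558]
ee_rot: [-0.0, 0.046, 0.999, -0.0]
contact_force: [0.6, 0.1, -0.5]
width: 0.0491
gripper_force: 32.1
shift [-260.1 -348.1   35.8] turn [-0.   -0.01  0.02]
```

```bash
python3 -m handwheel '[[[-26,-34.8,0],[0,0,0],0.2],[[-26,-34.8,0],[0,0,0],0.2],[[-26,-34.8,0],[0,0,0],0.2],[[-26,-34.8,0],[0,0,0],0.2],[[-26,-34.8,0],[0,0,0],0.2],[[-26,-34.8,0],[0,0,0],0.2],[[-26,-34.8,0],[0,0,0],0.2],[[-26,-34.8,0],[0,0,0],0.2],[[-26,-34.8,0],[0,0,0],0.2],[[-26,-34.8,0],[0,0,0],0.2],[[0,0,30],[0,0,0],0.2],[[0,0,30],[0,0,0],0.2],[[0,0,10],[0,0,0],0.2],[[0,0,0],[0,0,0],0.2],[[0,0,0],[0,0,0],0.2]]'
python3 - <<'E'
from h import *
go([.6633,.0119,.0624],down(np.radians(84.6)))
E
```

```text
clock: 71.25
position: [0.6643, 0.0122, 0.0875]
ee_rot: [0.001, 0.046, 0.999, -0.0]
contact_force: [-0.0, 0.4, -1.1]
width: 0.0494
gripper_force: 32.1
shift [ 1.1 -0.4 25.1] turn [0.   0.02 0.02]
```

```bash
python3 -m handwheel '[[[1,-0.4,10],[0,0,0],0.2],[[0,0,8],[0,0,0],0.2],[[0,0,3],[0,0,0],0.2],[[0,0,0],[0,0,0],0.2]]'
python3 -m handwheel '[[[0,0,2],[0,0,0],0.2],[[0,0,0],[0,0,0],0.2]]'
python3 -m handwheel '[[[0,0,1.5],[0,0,0],0.2],[[0,0,0],[0,0,0],0.2]]'
python3 -m handwheel '[[[0,0,1],[0,0,0],0.2],[[0,0,0],[0,0,0],0.2]]'
```

```text
clock: 71.75
position: [0.6621, 0.0118, 0.0647]
ee_rot: [-0.0, 0.046, 0.999, 0.0]
contact_force: [-0.1, 0.6, -0.7]
width: 0.0491
gripper_force: 32.1
clock: 72.0
position: [0.6623, 0.0118, 0.0631]
ee_rot: [0.0, 0.046, 0.999, 0.0]
contact_force: [-0.1, -0.3, -0.2]
width: 0.0493
gripper_force: 32.1
clock: 72.25
position: [0.6625, 0.0118, 0.0624]
ee_rot: [0.0, 0.046, 0.999, 0.0]
contact_force: [-1.5, -0.7, 4.0]
width: 0.0492
gripper_force: 32.6
clock: 72.5
position: [0.6626, 0.0118, 0.0624]
ee_rot: [0.001, 0.046, 0.999, 0.0]
contact_force: [-2.6, -0.9, 7.9]
width: 0.0488
gripper_force: 33.1
```

```bash
python3 -m handwheel '[[[0,0,-1],[0,0,0],0.2],[[0,0,0],[0,0,0],-0.25],[[0,0,0],[0,0,0],-0.3],[[0,0,0],[0,0,0],-0.3],[[0,0,-20],[0,0,0],-0.3],[[0,0,-40],[0,0,0],-0.3],[[0,0,-50],[0,0,0],-0.4],[[0,0,0],[0,0,0],-0.4]]' 20
python3 - <<'E'
from h import *
c=Cam("wrist");hsv=cv2.cvtColor(c.im,cv2.COLOR_BGR2HSV);p=c.px([.6633,.0119,.079]);print(p)
for t in (205,222): rect(c,hsv[...,2]>t,.079,p)
np.save("im_s.npy",c.im)
go([.5291,.3831,.16],down(np.radians(86.5)))
E
```

```text
clock: 73.5
position: [0.6653, 0.0116, 0.1766]
ee_rot: [0.005, 0.046, 0.999, -0.0]
contact_force: [-0.0, 0.6, -0.3]
width: 0.0598
gripper_force: 0.0
[321.18273123 233.06608315]
px (321, 174, 42, 58) centre [644.4  27.2] size [26.6 38.3] angle 86.7 fill 0.793
px (321, 174, 41, 58) centre [644.4  26.9] size [25.9 38.3] angle 86.6 fill 0.787
shift [168.3 357.3  13.1] turn [ 0.    0.05 -0.3 ]
```

```bash
python3 -m handwheel '[[[16.8,35.7,0],[0,0,0],-0.4],[[16.8,35.7,0],[0,0,0],-0.4],[[16.8,35.7,0],[0,0,0],-0.4],[[16.8,35.7,0],[0,0,0],-0.4],[[16.8,35.7,0],[0,0,0],-0.4],[[16.8,35.7,0],[0,0,0],-0.4],[[16.8,35.7,0],[0,0,0],-0.4],[[16.8,35.7,0],[0,0,0],-0.4],[[16.8,35.7,0],[0,0,0],-0.4],[[16.8,35.7,0],[0,0,0],-0.4],[[0,0,30],[0,0,-0.3],-0.4],[[0,0,30],[0,0,0],-0.4],[[0,0,0],[0,0,0],-0.4],[[0,0,0],[0,0,0],-0.4]]'
python3 - <<'E'
from h import *
go([.5291,.3831,.022],down(np.radians(86.5)))
E
```

```text
clock: 75.3
position: [0.5282, 0.3828, 0.1116]
ee_rot: [-0.0, 0.031, 1.0, -0.0]
contact_force: [0.5, 0.4, -0.0]
width: 0.06
gripper_force: 0.0
shift [-0.9  0.4 89.6] turn [-0. -0. -0.]
```

```bash
python3 -m handwheel '[[[-0.5,0,40],[0,0,0],-0.4],[[0,0,30],[0,0,0],-0.4],[[0,0,18],[0,0,0],-0.4],[[0,0,0],[0,0,0],-0.4],[[0,0,0],[0,0,0],-0.2],[[0,0,0],[0,0,0],0],[[0,0,0],[0,0,0],0.1],[[0,0,0],[0,0,0],0.3],[[0,0,0],[0,0,0],0.3]]' 25
python3 -m handwheel '[[[0,0,-20],[0,0,0],0.3],[[0,0,-40],[0,0,0],0.3],[[0,0,-50],[0,0,0],0.3],[[0,0,-45],[0,0,0.3],0.3],[[0,0,0],[0,0,0],0.3]]'
python3 - <<'E'
from h import *
go([.6628,.0118,.14],down(np.radians(84.6)))
E
```

```text
clock: 76.42
position: [0.5297, 0.3835, 0.0254]
ee_rot: [0.002, 0.031, 1.0, 0.001]
contact_force: [-0.8, 0.5, 6.2]
width: 0.0446
gripper_force: 27.5
clock: 77.05
position: [0.5306, 0.3841, 0.1834]
ee_rot: [0.004, 0.046, 0.999, 0.002]
contact_force: [-0.4, 0.3, -1.2]
width: 0.0447
gripper_force: 26.8
shift [-165.7 -358.7   42.7] turn [0.05 0.07 0.02]
```

```bash
python3 -m handwheel '[[[-16.6,-35.9,0],[0,0,0],0.3],[[-16.6,-35.9,0],[0,0,0],0.3],[[-16.6,-35.9,0],[0,0,0],0.3],[[-16.6,-35.9,0],[0,0,0],0.3],[[-16.6,-35.9,0],[0,0,0],0.3],[[-16.6,-35.9,0],[0,0,0],0.3],[[-16.6,-35.9,0],[0,0,0],0.3],[[-16.6,-35.9,0],[0,0,0],0.3],[[-16.6,-35.9,0],[0,0,0],0.3],[[-16.3,-35.9,0],[0,0,0],0.3],[[0,0,30],[0,0,0],0.3],[[0,0,20],[0,0,0],0.3],[[0,0,0],[0,0,0],0.3],[[0,0,0],[0,0,0],0.3]]'
python3 - <<'E'
from h import *
go([.6630,.0118,.1044],down(np.radians(84.6)))
E
```

```text
clock: 78.8
position: [0.6604, 0.0101, 0.1287]
ee_rot: [-0.0, 0.046, 0.999, 0.0]
contact_force: [-0.4, 0.3, -1.4]
width: 0.0449
gripper_force: 26.7
shift [-2.5  1.9 24.3] turn [ 0.   -0.    0.02]
```

```bash
python3 -m handwheel '[[[-2.3,2,10],[0,0,0],0.3],[[0,0,9],[0,0,0],0.3],[[0,0,2],[0,0,0],0.3],[[0,0,0],[0,0,0],0.3]]'
python3 -m handwheel '[[[0,0,2],[0,0,0],0.3],[[0,0,0],[0,0,0],0.3]]'
python3 -m handwheel '[[[0,0,1],[0,0,0],0.3],[[0,0,0],[0,0,0],0.3]]'
```

```text
clock: 79.3
position: [0.6626, 0.0118, 0.1074]
ee_rot: [-0.0, 0.046, 0.999, 0.0]
contact_force: [0.1, 0.6, -0.8]
width: 0.0447
gripper_force: 26.7
clock: 79.55
position: [0.6628, 0.0117, 0.1057]
ee_rot: [0.0, 0.046, 0.999, 0.0]
contact_force: [-0.6, 0.1, -0.2]
width: 0.0445
gripper_force: 26.7
clock: 79.8
position: [0.6628, 0.0118, 0.1046]
ee_rot: [0.0, 0.046, 0.999, 0.0]
contact_force: [-0.4, 0.3, -1.1]
width: 0.0446
gripper_force: 26.7
```

```bash
python3 -m handwheel '[[[0,0,1],[0,0,0],0.3],[[0,0,0],[0,0,0],0.3]]'
python3 -m handwheel '[[[0,0,0],[0,0,0],-0.1],[[0,0,0],[0,0,0],-0.25],[[0,0,0],[0,0,0],-0.25],[[0,0,-20],[0,0,0],-0.25],[[0,0,-45],[0,0,0],-0.25],[[0,0,-50],[0,0,0],-0.3],[[40,0,-20],[0,0,0],-0.3],[[45,0,0],[0,0,0],-0.3],[[45,0,0],[0,0,0],-0.3],[[0,0,0],[0,0,0],-0.3],[[0,0,0],[0,0,0],-0.3]]'
python3 - <<'E'
from h import *
c=Cam("wrist");cv2.imwrite("pics/w10.png",c.im)
print(readout.get_state()["position"],c.px([.6633,.012,0]),c.px([.6633,.012,.129]))
t=Cam("top"); cv2.imwrite("pics/top_end.png",t.im)
a=c.im; b=cv2.resize(t.im[160:320,230:530],(640,341))
cv2.imwrite("pics/end.png",cv2.resize(np.vstack([a,b]),(450,578)) if 0 else np.hstack([cv2.resize(a[120:480,150:640],(480,353)),cv2.resize(t.im[180:320,340:400],(150,350))[:350].copy() if 0 else cv2.resize(t.im[180:320,270:400],(320,353))]))
E
```

```text
clock: 80.05
position: [0.6629, 0.0118, 0.1044]
ee_rot: [0.0, 0.046, 0.999, 0.0]
contact_force: [-2.1, 0.2, 5.5]
width: 0.0443
gripper_force: 27.2
clock: 81.42
position: [0.5341, 0.0237, 0.2391]
ee_rot: [0.001, 0.046, 0.999, -0.0]
contact_force: [0.2, 0.9, -0.1]
width: 0.0553
gripper_force: 0.0
[0.53452524 0.02364238 0.23883688] [321.53918937 306.37312945] [321.46478289 383.49537437]
```

View pics/end.png

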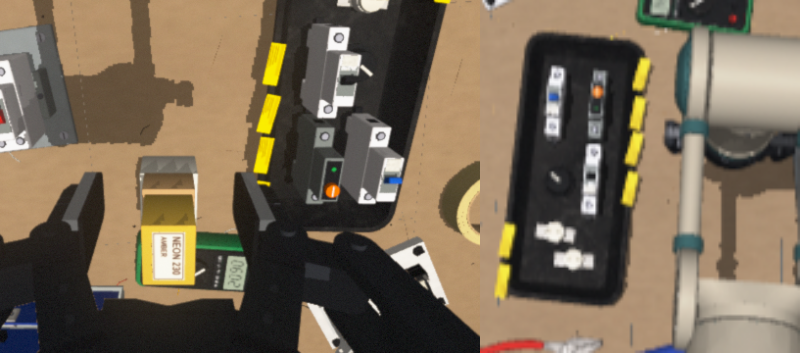

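The stack stands square with its sides in line at (168,220). The tray holds three devices, two thermostats and the knob, and the red toggle is off.

```bash
python3 -c "
from rig import manip; print(manip.sign_off())"
```

```text
the job is handed in; nothing more can be done
None
```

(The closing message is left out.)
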